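Try the press screws in the gauge nut

TASK

Try both wing screws from the wooden rack in the gauge nut, one after the other: hold it by its wing and turn it in clockwise until its collar meets the nut or until it binds. A screw that turns freely all the way home is backed out and put in the shallow wooden tray, one that binds part-way goes in the deep plastic crate; put each away before you fetch the next, and leave the bottle and the cup where they are.

Things in the scene. Friction and masses are not known exactly. Their poses are not given: they have to be found in the camera images.
- screw_a_wing (a point): One steel wing screw (the two look alike; either may hang in either hole). 88 mm tall, upright, 0.25 to 0.5 kg. On top a flat, round-ended wing 60 long (x), 14 thick (y), 30 mm high (z up the screw). This point: the wing's centre, 73 mm above the foot's tip, 33 mm above the collar's underside. Below the wing an 18 mm neck, 12 mm long, then the collar.
- screw_b_wing (a point): Other steel wing screw (the two look alike; either may hang in either hole). 88 mm tall, upright, 0.25 to 0.5 kg. On top a flat, round-ended wing 60 long (x), 14 thick (y), 30 mm high (z up the screw). This point: the wing's centre, 73 mm above the foot's tip, 33 mm above the collar's underside. Below the wing an 18 mm neck, 12 mm long, then the collar.
- screw_a_collar (a point): Centre of that screw's collar (44 mm across, 6 mm thick), 43 mm above its foot's tip; axes as at its wing. Below it hangs a 40 mm shank, 20 mm across, its foot tapered to 10 mm, with a right-hand four-start thread, 30 mm across outside, that begins 14 mm above the tip.
- screw_b_collar (a point): Centre of that screw's collar (44 mm across, 6 mm thick), 43 mm above its foot's tip; axes as at its wing. Below it hangs a 40 mm shank, 20 mm across, its foot tapered to 10 mm, with a right-hand four-start thread, 30 mm across outside, that begins 14 mm above the tip.
- gauge_top (a point): Centre of the top face of the fixed steel gauge nut, 60 mm above the bench: a hexagon 62 mm across flats with an upright 34 mm bore. z up; x, y along the sides of its square base. A free screw is fully home with its collar on this face (wing centre 33 mm above it). One that binds stops hard with the collar still about 7 to 8 mm above the face. The foot leaves the bore at wing centre 73 mm.
- gauge: The nut's grey square base, 100 x 100 x 40 mm high, origin under its centre. A screw lowered straight down with its wing in line with any side of this square (x or y) goes in well: the thread catches with the collar's underside 14 to 16 mm above the nut. From there 90 to 110 degrees clockwise brings a free screw home. At other yaws it may catch up to 12 mm higher and need up to 70 degrees more.
- gauge_teeth (a point): Centre of the bore, 7 mm below the nut's top face, where four small teeth leave a 23 mm opening. Thread: 60 mm of travel per full turn (clockwise from above sinks), with slack of about 4 mm in height or 25 degrees in turn. To take a screw out, turn it back anticlockwise as it rises until the collar is 16 mm above the nut, then lift it straight.
- rack: Fixed wooden block, 80 x 230 x 55 mm high (long along its y), origin at the centre of its underside. The screws hang upright in its two 36 mm holes, at y = -70 and +70 mm, by their collars, any yaw; the wings' centres are 88 mm above the bench.
- tray_in (a point): Centre of the inner floor of the fixed shallow wooden tray for screws that run freely: inside 184 mm along x and 164 mm along y, walls 8 mm thick with rims 45 mm above the bench; z up.
- crate_in (a point): Centre of the inner floor of the fixed deep plastic crate for screws that bind: inside 192 mm along x and 172 mm along y, walls 4 mm thick with rims 80 mm above the bench; z up.
- glue: Bystander: white plastic bottle, 64 mm across and 130 mm high, origin at the centre of its underside.
- pot: Bystander: white ceramic cup, 76 mm across and 85 mm high, origin at the centre of its underside.
Things that resemble listed ones, but are neither listed nor needed, are in the scene too. Leave any orange or yellow look-alike of the part that bears screw_b_wing alone. What is shaped like the gauge but orange is not meant.

How it is judged:
On the way, in this order (a step that is already met when the one before it is completed fails the run):
1. one screw, held, has been turned into the gauge nut: fully home (collar within 4.5 mm of the nut) if it runs free, up against its binding point (collar within 9.5 mm) if it binds (((z of screw_a_wing in the frame of gauge_top between 0.02 and 0.0375 m and horizontal distance between screw_a_wing and gauge_top below 0.008 m and angle between screw_a_wing's own z axis and vertical below 0.15 rad and contact force between the fingers and screw_a above 1 N) or (z of screw_b_wing in the frame of gauge_top between 0.02 and 0.0425 m and horizontal distance between screw_b_wing and gauge_top below 0.008 m and angle between screw_b_wing's own z axis and vertical below 0.15 rad and contact force between the fingers and screw_b above 1 N))), for 0.1 s.
2. with that screw put away in its proper place, the other one, held, has been turned into the gauge nut likewise ((((z of screw_a_wing in the frame of gauge_top between 0.02 and 0.0375 m and horizontal distance between screw_a_wing and gauge_top below 0.008 m and angle between screw_a_wing's own z axis and vertical below 0.15 rad and contact force between the fingers and screw_a above 1 N) and (x of screw_b_collar in the frame of crate_in between -0.096 and 0.096 m and y of screw_b_collar in the frame of crate_in between -0.086 and 0.086 m and z of screw_b_collar in the frame of crate_in below 0.065 m)) or ((z of screw_b_wing in the frame of gauge_top between 0.02 and 0.0425 m and horizontal distance between screw_b_wing and gauge_top below 0.008 m and angle between screw_b_wing's own z axis and vertical below 0.15 rad and contact force between the fingers and screw_b above 1 N) and (x of screw_a_collar in the frame of tray_in between -0.092 and 0.092 m and y of screw_a_collar in the frame of tray_in between -0.082 and 0.082 m and z of screw_a_collar in the frame of tray_in below 0.065 m)))), for 0.1 s.
At the end, for the whole second after the job is handed in: The screw that turned freely is in the wooden tray and the one that binds in the plastic crate: each one's collar centre is within the inner walls and less than 65 mm above the inner floor (lying, leaning or standing as it may), released and at rest (below 30 mm/s) (x of screw_a_collar in the frame of tray_in between -0.092 and 0.092 m and y of screw_a_collar in the frame of tray_in between -0.082 and 0.082 m and z of screw_a_collar in the frame of tray_in below 0.065 m and x of screw_b_collar in the frame of crate_in between -0.096 and 0.096 m and y of screw_b_collar in the frame of crate_in between -0.086 and 0.086 m and z of screw_b_collar in the frame of crate_in below 0.065 m and linear speed of each of screw_a, screw_b below 0.03 m/s); the robot touches nothing.
It fails at once if a bystander (bottle or cup) is moved by more than 30 mm (distance of any of glue, pot from where it was at the start of the episode above 0.03 m).
It also fails if it takes over 72 s, if anything falls off the work surface, if the arm or the gripper's body presses on something with over 40 N, if the wrist force passes 120 N, or if a joint passes its speed limit or range.

ROBOT

A 6-joint arm with a two-finger parallel gripper is mounted at the origin on the work surface. World frame = base frame: x ahead of the robot, y to its left, z up, the work surface at z = 0. Lengths are in m, angles in rad, forces in N, time in s.
With the tool pointing down it reaches from about 0.325 to 0.9 m from the base axis. Payload 3.5 kg.
Tool frame: the origin (TCP) lies midway between the tips of the shut fingers; the grasp point (between the pads) lies 19 mm behind it; x points along the fingers, y is the direction in which the jaws open and shut, and the axes are right-handed (so a half turn about x gives the same grasp; the last joint's range is limited). The gripper opens to 85 mm and grips with 20 to 120 N. Pads are 22 mm wide; open, the fingers measure 114 mm over their backs; the gripper's body (76 mm by 85 mm) begins 54 mm behind the grasp point. The pads swing forward as they close: fully open they stand 13 mm farther back than shut.
Start: joints at [-1.387, 0.276, -0.026, 1.268, 0, 1.467], TCP at [0.177, -0.599, 0.231] pointing down, gripper open.
Joint ranges: [-3.12, 3.12], [-0.85, 1.88], [-1.08, 1.24], [-1.95, 2.15], [-1.57, 1.53], [-3.14, 3.14]. Speed limits (rad/s): [2.57, 2.57, 3.14, 3.14, 3.14, 3.14].

INTERFACE

Orientations are given as a rotation vector (axis times angle).
In Python, from plant import telemetry, vision, hand_in gives the robot as it stands.
- The arm moves only by the tool drive_tool, never from a script. Its arguments are lists of equal length, an entry for each row: "angular": the turn, a rotation vector about the tool's x, y, z in degrees, a list of three; "delta_pos": the shift along the tool's x, y, z in mm, a list of three; "fingers": the gripper's target within -1 to 1 (fully open at 1, half-way at 0, shut at -1). A call has exactly 5 rows; each row is the pose to reach, as a shift and turn from the pose commanded when the call began, along the tool's axes at that moment; what a row does not reach only later rows make up. A row lasts 1/10 s, in which the tool goes at most 50 mm and 8.59 degrees, less where a joint would pass 70% of its speed; a pose out of reach is approached as far as the arm can. A call with a gripper value outside its range is refused whole. The fingers move at their own pace and stop on an object; "force" is the grip in N (left out, the last holds). Time passes only in rows, so rows that repeat a pose let the fingers close, or fill a call up. It gives the time, the measured TCP pose, the force and the opening at its end, in the units of the state.
- telemetry.sense(): the state, without advancing time (a new reading comes with each control period).
- vision.snapshot(name): name is "side" or "top"; returns the picture (480x640x3 uint8, red, green, blue); there is no depth.
- vision.get_calibration(name): a dict with "fovy" (degrees; the focal length in pixels is half the picture's height over the tangent of half this angle, whatever the lens; pixels are square), "cx", "cy" (the principal point, pixels), "world_to_cam" (4x4, takes a point from world to camera coordinates). Camera axes: x right, y up, looking along -z (the intrinsics and any distortion apply to the point x, -y, -z); pixel columns grow to the right and rows downward; lengths in m; the calibration is good to about 2 mm. A picture is of the moment at which its call begins. get_calibration takes no time and is no camera call.
- hand_in(): hands the job in, once; it reports no verdict.
The state is a dict: "time": time; "joint_positions": joint angles; "qd": joint speeds; "effort": joint torques, N m; "eef_pos": TCP position; "tool_rot": TCP orientation; "force": force on the tool from outside, world axes, zero at the start; "torque": the same for the moment, N m; "opening": opening from 0.0 (shut) to 1.0 (fully open).
Only numpy, scipy, OpenCV 4.12 (cv2) and the standard library are available. Lean on these libraries where they do the work, as an engineer would, in place of code of your own. Each camera call takes 0.05 s, during which the arm holds its last target.

## Working session

There is one attempt and no reset: what is moved stays moved. The work goes in short steps, Python scripts to look and compute and a tool call to move; the robot and the scene stay as the last step left them, time stands still between calls to the robot, and variables do not carry over. Pictures are saved under pics/ and viewed, and the job is handed in when it is done.

Besides the shell and the picture viewer there is one more tool, called as a command line: name --argument value ..., lists and objects as JSON in quotes. drive_tool: Moves the arm, as the interface text tells. Its arguments: {"type":"object","properties":{"angular":{"type":"array"},"delta_pos":{"type":"array"},"fingers":{"type":"array"},"force":{"type":"number"}},"required":["angular","delta_pos","fingers"]}

```bash
ls; mkdir -p pics
python3 - <<'E'
from plant import telemetry, vision
import cv2, numpy as np
s=telemetry.sense()
for k,v in s.items(): print(k,np.round(v,3))
for n in("side","top"):
    im=vision.snapshot(n); cv2.imwrite(f"pics/{n}0.png",im[:,:,::-1])
    c=vision.get_calibration(n); print(n,c)
E
```

```text
pics
time 0.0
joint_positions [-1.387  0.277 -0.028  1.268  0.     1.467]
qd [-0.001  0.001  0.001  0.001 -0.001 -0.001]
effort [-1.0000e-03 -4.4552e+01  2.9520e+01  1.6000e-02 -0.0000e+00 -0.0000e+00]
eef_pos [ 0.177 -0.599  0.23 ]
tool_rot [ 2.068  0.301 -2.069]
force [-0.294  0.676 -0.597]
torque [-0.005  0.031  0.006]
opening 1.001
side {'fovy': 57.958003291907374, 'cx': 324.59371381881186, 'cy': 240.02192928853358, 'world_to_cam': array([[ 9.87100457e-01, -1.60101338e-01, -4.98438720e-04,
        -5.96049778e-01],
       [ 1.14823796e-01,  7.05766580e-01,  6.99077270e-01,
        -1.31655255e-01],
       [-1.11571425e-01, -6.90116726e-01,  7.15045958e-01,
        -9.63905655e-01],
       [ 0.00000000e+00,  0.00000000e+00,  0.00000000e+00,
         1.00000000e+00]])}
top {'fovy': 47.5809473589959, 'cx': 324.4145681170965, 'cy': 235.36131933529987, 'world_to_cam': array([[ 0.0298319 , -0.99955291, -0.00200912, -0.00924605],
       [ 0.976895  ,  0.02872998,  0.21177997, -0.62164238],
       [-0.21162756, -0.00828049,  0.97731531, -0.97408547],
       [ 0.        ,  0.        ,  0.        ,  1.        ]])}
```

View pics/side0.png

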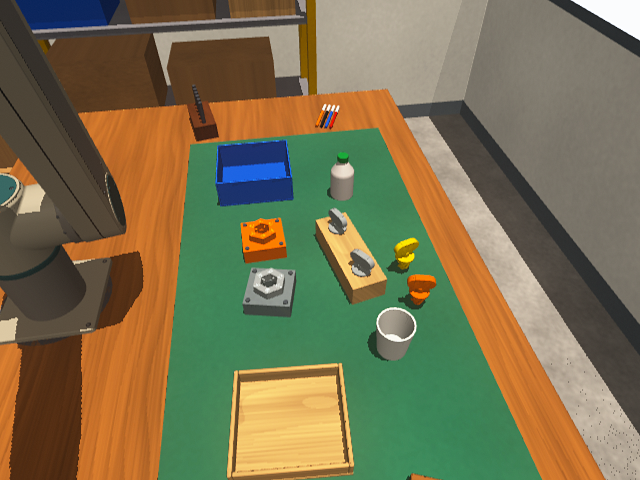

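View pics/top0.png

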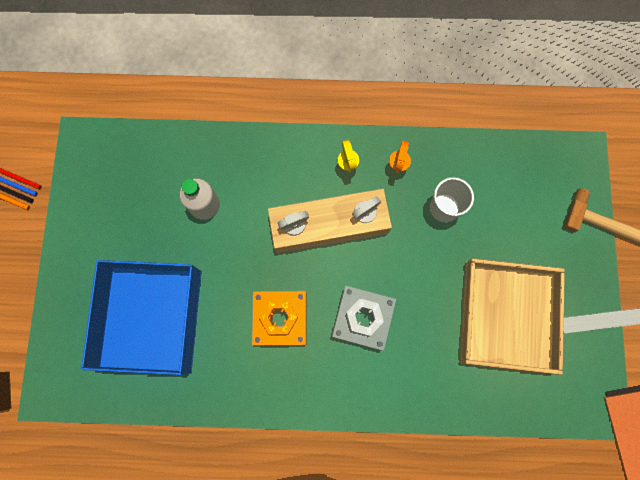

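```bash
cat > h.py <<'E'
import numpy as np, cv2
from plant import telemetry, vision
def cal(n):
    c=vision.get_calibration(n); f=240/np.tan(np.radians(c["fovy"])/2)
    return f,c["cx"],c["cy"],np.array(c["world_to_cam"])
def proj(n,P):
    f,cx,cy,T=cal(n); P=np.atleast_2d(P); q=P@T[:3,:3].T+T[:3,3]
    return np.c_[cx+f*q[:,0]/-q[:,2], cy-f*q[:,1]/-q[:,2]]
def ray(n,uv):
    f,cx,cy,T=cal(n); uv=np.atleast_2d(uv).astype(float)
    d=np.c_[(uv[:,0]-cx)/f,-(uv[:,1]-cy)/f,-np.ones(len(uv))]
    R=T[:3,:3]; return -R.T@T[:3,3], d@R
def plane(n,uv,z):
    o,d=ray(n,uv); return o+d*((z-o[2])/d[:,2])[:,None]
def tri(uvs,uvt):
    A=np.zeros((3,3));b=np.zeros(3)
    rs=[]
    for n,uv in(("side",uvs),("top",uvt)):
        o,d=ray(n,uv); d=d[0]/np.linalg.norm(d[0]); M=np.eye(3)-np.outer(d,d); A+=M;b+=M@o; rs.append((o,M))
    p=np.linalg.solve(A,b); return p,[np.linalg.norm(M@(p-o)) for o,M in rs]
def crop(src,out,x0,y0,x1,y1,k):
    im=cv2.imread(src)[y0:y1,x0:x1]; im=cv2.resize(im,None,fx=k,fy=k,interpolation=cv2.INTER_CUBIC)
    st=10
    for x in range((x0//st+1)*st,x1,st):
        cv2.line(im,((x-x0)*k,0),((x-x0)*k,6),(0,0,255),1); cv2.putText(im,str(x),((x-x0)*k-10,16),0,.35,(255,255,255),1)
    for y in range((y0//st+1)*st,y1,st):
        cv2.line(im,(0,(y-y0)*k),(6,(y-y0)*k),(0,0,255),1); cv2.putText(im,str(y),(8,(y-y0)*k+4),0,.35,(255,255,255),1)
    cv2.imwrite(out,im)
E
python3 - <<'E'
from h import *
crop("pics/top0.png","pics/c1.png",250,180,410,300,5) if 0 else crop("pics/top0.png","pics/c1.png",260,180,400,280,5)
crop("pics/top0.png","pics/c2.png",320,275,410,360,7)
crop("pics/side0.png","pics/c3.png",230,195,395,315,4)
E
```

```text
(no output)
```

View pics/c1.png

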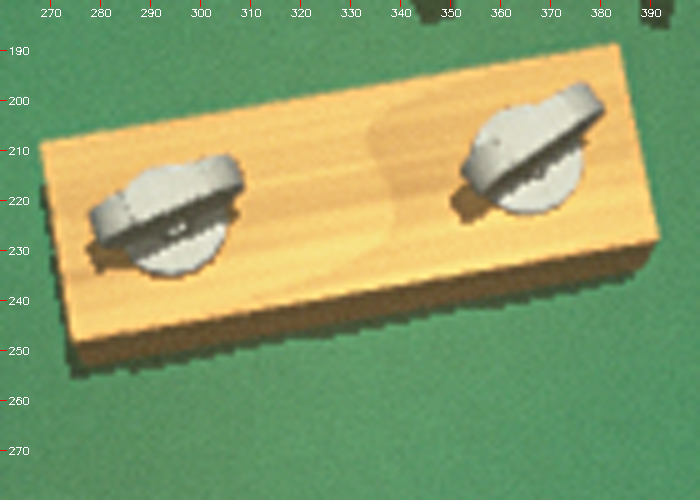

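View pics/c2.png

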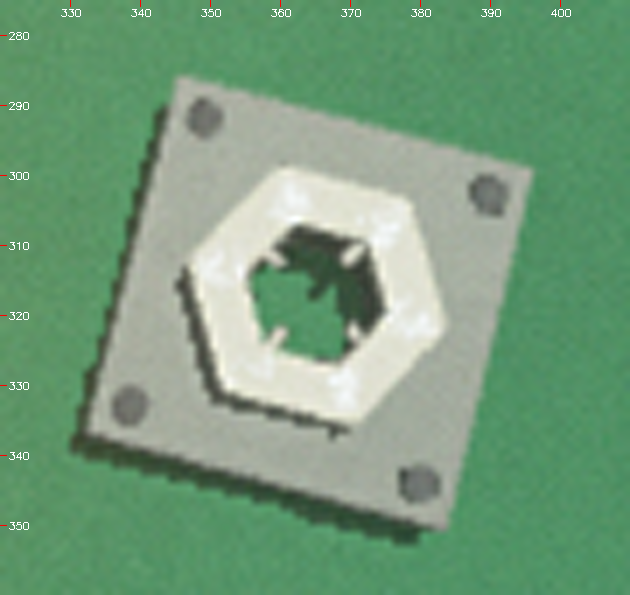

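View pics/c3.png

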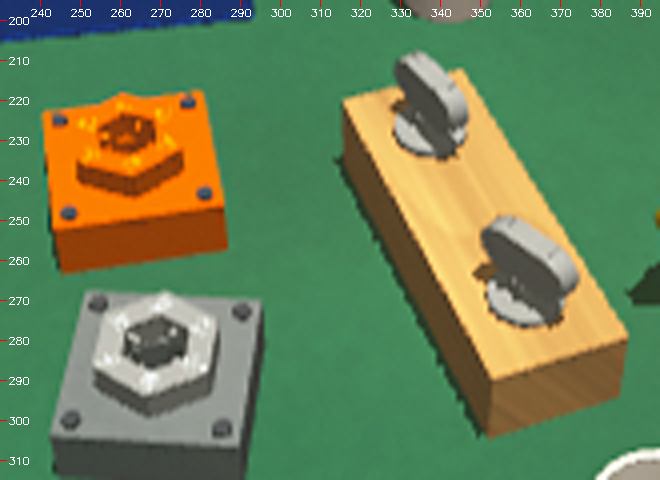

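Run:
```python
from h import *
np.set_printoptions(precision=4,suppress=True)
def ang(a,b): d=b-a; return np.degrees(np.arctan2(d[1],d[0])),np.linalg.norm(d)
g=plane("top",[(345.3,286),(396,299),(384,350.5),(332.5,337)],.04); print("gauge base top",g.mean(0),[ang(g[i],g[(i+1)%4]) for i in range(4)])
gs=plane("side",[(258,267.5),(295.7,270),(291.7,306.7),(243,304.2)],.04); print(" side",gs.mean(0),[ang(gs[i],gs[(i+1)%4]) for i in range(4)])
h=plane("top",[(361.1,298.9),(378.3,304),(383.6,321.4),(370.3,335.6),(351.7,330.4),(346.6,312.4)],.06);print("hex",h.mean(0))
hs=plane("side",[(271.2,268),(284,275),(282.2,288.7),(267.5,293),(254,285.5),(256.5,273)],.06);print("hex side",hs.mean(0))
r=plane("top",[(268,208.6),(383.6,188.8),(391.6,228),(275.6,248)],.055);print("rack",r.mean(0),[ang(r[i],r[(i+1)%4]) for i in range(4)])
c=r.mean(0);u=(r[0]+r[3]-r[1]-r[2]);u/=np.linalg.norm(u);print("holes",c+.07*u,c-.07*u)
for e in([(279.6,225.6),(307.8,214.2)],[(355,217.6),(378.8,198.8)]):
    w=plane("top",e,.088);print("wing",w,w.mean(0),ang(*w))
t=plane("top",[(470,261),(565,268.5),(563,373.5),(462.5,365)],.045);print("tray",t,t.mean(0))
t=plane("top",[(97.5,261.5),(193,264.5),(184,376),(82.5,370)],.08);print("crate",t,t.mean(0))
crop("pics/side0.png","pics/c4.png",315,200,395,275,8)
crop("pics/top0.png","pics/c5.png",70,245,210,385,4)
crop("pics/top0.png","pics/c6.png",450,250,580,385,4)
```

```text
gauge base top [ 0.4694 -0.0714  0.04  ] [(np.float64(-102.75620116610108), np.float64(0.09992433605697959)), (np.float64(167.06629147206425), np.float64(0.09960082939121187)), (np.float64(77.2391977401338), np.float64(0.09965070674219752)), (np.float64(-12.776303401051518), np.float64(0.09959235515570863))]
 side [ 0.4772 -0.073   0.04  ] [(np.float64(-14.18127493487127), np.float64(0.0855673900101018)), (np.float64(-101.3086230074231), np.float64(0.0999974613188829)), (np.float64(167.20788282701275), np.float64(0.10228034101925611)), (np.float64(69.31323928481261), np.float64(0.10301469652198782))]
hex [ 0.4697 -0.0715  0.06  ]
hex side [ 0.4726 -0.0717  0.06  ]
rack [ 0.6587 -0.0004  0.055 ] [(np.float64(-78.23892267793919), np.float64(0.23036064238385773)), (np.float64(-168.49359756143127), np.float64(0.08040251772237483)), (np.float64(101.67465127069111), np.float64(0.22759296042285956)), (np.float64(13.485732686095483), np.float64(0.08009470077060142))]
holes [0.6445 0.0682 0.055 ] [ 0.6729 -0.0689  0.055 ]
wing [[0.6333 0.0937 0.088 ]
 [0.6569 0.0416 0.088 ]] [0.6451 0.0676 0.088 ] (np.float64(-65.61854272502104), np.float64(0.05727160320911252))
wing [[ 0.6529 -0.0476  0.088 ]
 [ 0.691  -0.0921  0.088 ]] [ 0.672  -0.0699  0.088 ] (np.float64(-49.42920407702193), np.float64(0.05858423970088072))
tray [[ 0.5839 -0.2732  0.045 ]
 [ 0.5747 -0.4555  0.045 ]
 [ 0.3781 -0.4393  0.045 ]
 [ 0.3878 -0.2541  0.045 ]] [ 0.4811 -0.3555  0.045 ]
crate [[0.5563 0.4314 0.08  ]
 [0.5559 0.2525 0.08  ]
 [0.3543 0.2522 0.08  ]
 [0.3592 0.435  0.08  ]] [0.4564 0.3428 0.08  ]
```

View pics/c4.png

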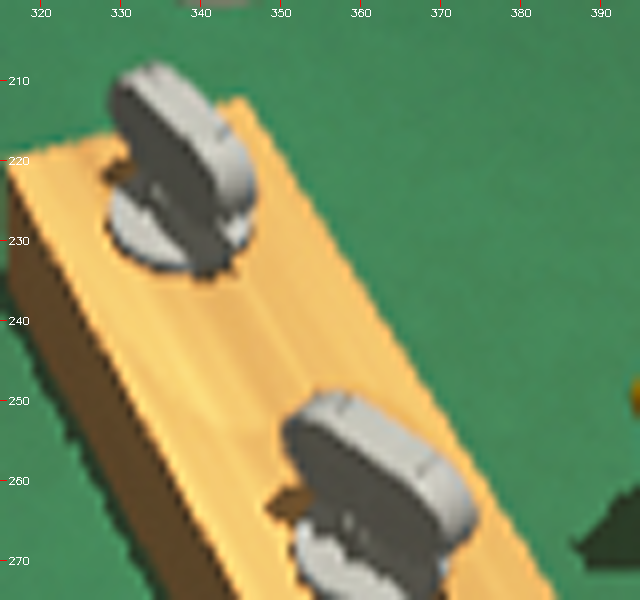

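View pics/c5.png

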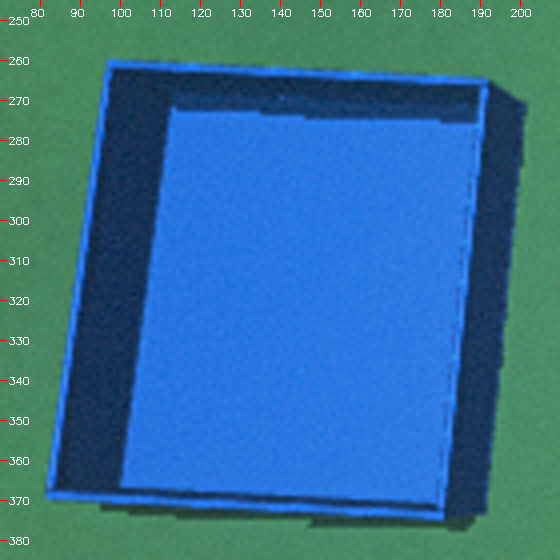

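View pics/c6.png

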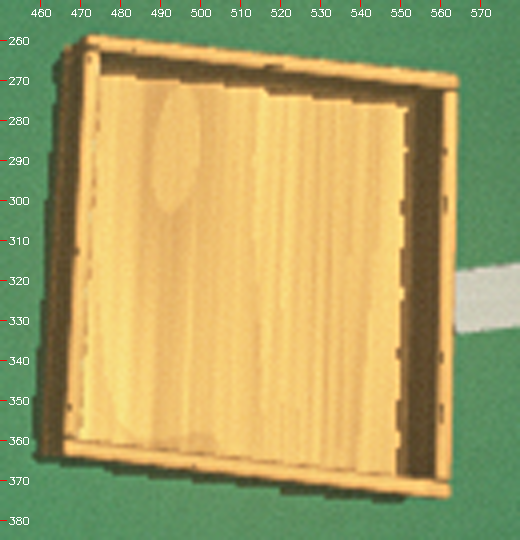

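```bash
cat >> h.py <<'E'
from scipy.spatial.transform import Rotation as Ro
def down(yaw):  # tool x down, tool y at world angle yaw (deg)
    a=np.radians(yaw); x=np.array([0,0,-1.]); y=np.array([np.cos(a),np.sin(a),0]); return Ro.from_matrix(np.c_[x,y,np.cross(x,y)])
def go(x,y,z,yaw,cmd=None):
    s=telemetry.sense()
    if cmd is None: p=np.array(s["eef_pos"]);R=Ro.from_rotvec(s["tool_rot"])
    else: p=np.array(cmd[:3]);R=down(cmd[3])
    d=R.inv().apply(np.array([x,y,z])-p)*1000; r=(R.inv()*down(yaw)).as_rotvec(degrees=True)
    print("delta mm",np.round(d,1),"ang deg",np.round(r,2))
def st():
    s=telemetry.sense(); M=Ro.from_rotvec(s["tool_rot"]).as_matrix()
    print("t",s["time"],"p",np.round(s["eef_pos"],4),"yaw %.2f tilt %.2f"%(np.degrees(np.arctan2(M[1,1],M[0,1])),np.degrees(np.arccos(-M[2,0]))),"J",np.round(s["joint_positions"],3),"F",np.round(s["force"],1),"T",np.round(s["torque"],2),"op",round(s["opening"],3))
E
python3 - <<'E'
from h import *
st()
for yaw in(40.6,-139.4): go(.672,-.07,.16,yaw)
E
```

```text
t 0.1 p [ 0.1767 -0.5988  0.2303] yaw -73.57 tilt 0.11 J [-1.387  0.277 -0.028  1.268  0.     1.467] F [ 0.3 -0.3 -0.4] T [-0.02 -0.   -0.01] op 0.999
delta mm [  71.1 -366.9 -624.7] ang deg [-1.1417e+02 -1.2000e-01  6.0000e-02]
delta mm [  71.1 -366.9 -624.7] ang deg [6.583e+01 5.000e-02 1.100e-01]
```

drive_tool --angular '[[-7.6,0,0],[-15.2,0,0],[-22.8,0,0],[-30.4,0,0],[-38,0,0]]' --delta_pos '[[4,-24.5,-41.6],[8,-49,-83.2],[12,-73.5,-124.8],[16,-98,-166.4],[20,-122.5,-208]]' --fingers '[1,1,1,1,1]' --force 100

```text
time: 0.6
eef_pos: [0.3424, -0.4213, 0.2107]
tool_rot: [1.647, 0.853, -1.647]
force: [0.7, -0.4, 0.3]
opening: 1.003
```

Run:
```python
from h import *
st(); go(.672,-.07,.16,40.6)
```

```text
t 0.6 p [ 0.3424 -0.4213  0.2107] yaw -35.28 tilt 0.04 J [-1.008  0.144 -0.235  1.192  0.     1.179] F [ 0.7 -0.4  0.3] T [-0.02 -0.01  0.05] op 1.003
delta mm [  50.9   66.1 -477.1] ang deg [-7.588e+01 -4.000e-02  1.000e-02]
```

drive_tool --angular '[[-7.6,0,0],[-15.2,0,0],[-22.8,0,0],[-30.4,0,0],[-38,0,0]]' --delta_pos '[[5,6.6,-47.7],[10,13.2,-95.4],[15,19.8,-143.1],[20,26.4,-190.8],[25,33,-238.5]]' --fingers '[1,1,1,1,1]'

```text
time: 1.1
eef_pos: [0.508, -0.2465, 0.1858]
tool_rot: [1.174, 1.232, -1.174]
force: [0.3, -0.0, 0.7]
opening: 1.0
```

Run:
```python
from h import *
st(); go(.672,-.07,.16,40.6)
```

```text
t 1.1 p [ 0.508  -0.2465  0.1858] yaw 2.75 tilt 0.03 J [-0.566  0.199 -0.224  1.149 -0.     0.957] F [ 0.3 -0.   0.7] T [-0.02 -0.01  0.  ] op 1.0
delta mm [  25.7  172.3 -168.4] ang deg [-3.785e+01 -2.000e-02  2.000e-02]
```

drive_tool --angular '[[-7.6,0,0],[-15.2,0,0],[-22.8,0,0],[-30.4,0,0],[-37.9,0,0]]' --delta_pos '[[5,34.4,-33.7],[10,68.9,-67.4],[15,103.3,-101],[20,137.8,-134.7],[25.7,172.3,-168.4]]' --fingers '[1,1,1,1,1]'

```text
time: 1.6
eef_pos: [0.673, -0.071, 0.1599]
tool_rot: [0.672, 1.465, -0.673]
force: [0.8, 0.1, 0.2]
opening: 1.0
```

Run:
```python
from h import *
st(); go(.672,-.07,.07,40.6)
im=vision.snapshot("side"); cv2.imwrite("pics/side1.png",im[:,:,::-1]); crop("pics/side1.png","pics/s1c.png",300,140,420,310,4)
```

```text
t 1.6 p [ 0.673  -0.071   0.1599] yaw 40.65 tilt 0.04 J [-0.2    0.408  0.004  1.167 -0.     0.661] F [0.8 0.1 0.2] T [-0.08 -0.03 -0.03] op 1.0
delta mm [89.9 -0.1 -1.4] ang deg [ 0.05 -0.03  0.03]
```

View pics/s1c.png

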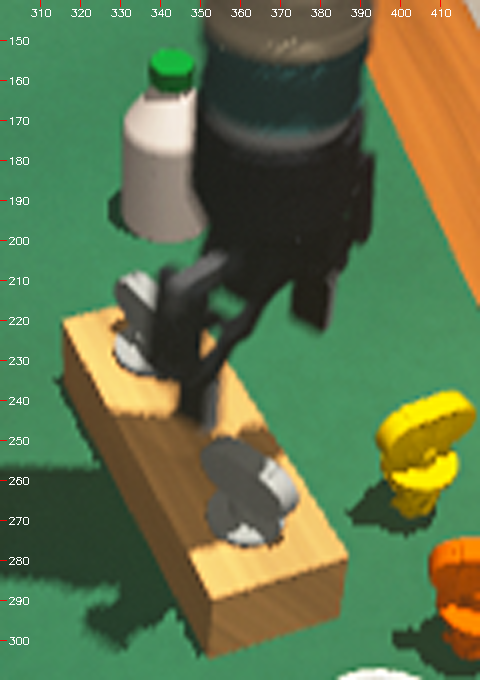

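drive_tool --angular '[[0,0,0],[0,0,0],[0,0,0],[0,0,0],[0,0,0]]' --delta_pos '[[30,0,-1],[60,0,-1],[90,0,-1],[90,0,-1],[90,0,-1]]' --fingers '[0.5,0,-0.2,-1,-1]'

```text
time: 2.15
eef_pos: [0.6709, -0.0705, 0.0696]
tool_rot: [0.679, 1.466, -0.675]
force: [0.1, 3.9, -6.1]
opening: 0.163
```

drive_tool --angular '[[0,0,0],[0,0,0],[0,0,0],[0,0,0],[0,0,0]]' --delta_pos '[[0,0,0],[0,0,0],[0,0,0],[0,0,0],[0,0,0]]' --fingers '[-1,-1,-1,-1,-1]'

```text
time: 2.65
eef_pos: [0.6716, -0.0709, 0.0711]
tool_rot: [0.678, 1.463, -0.675]
force: [1.0, 5.4, -6.4]
opening: 0.16
```

Run:
```python
from h import *
st()
im=vision.snapshot("side"); cv2.imwrite("pics/side2.png",im[:,:,::-1]); crop("pics/side2.png","pics/s2c.png",300,170,420,310,4)
```

```text
t 2.65 p [ 0.6716 -0.0709  0.0711] yaw 40.37 tilt 0.13 J [-0.202  0.477 -0.093  1.001  0.002  0.664] F [ 1.   5.4 -6.4] T [ 1.32 -0.23 -0.02] op 0.16
```

View pics/s2c.png

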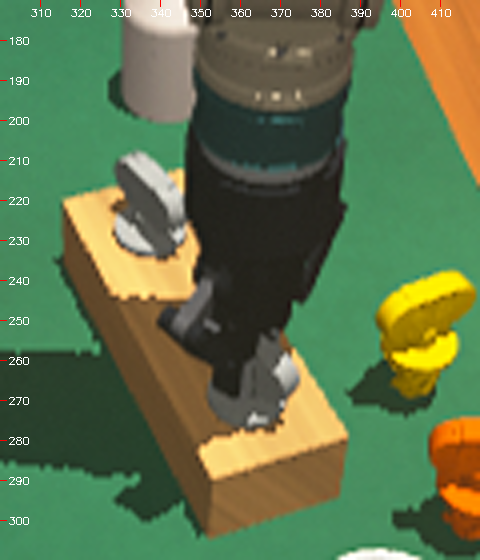

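drive_tool --angular '[[0,0,0],[0,0,0],[0,0,0],[0,0,0],[0,0,0]]' --delta_pos '[[-10,0,0],[-30,0,0],[-55,0,0],[-80,0,0],[-100,0,0]]' --fingers '[-1,-1,-1,-1,-1]'

```text
time: 3.2
eef_pos: [0.6723, -0.0737, 0.1739]
tool_rot: [0.675, 1.458, -0.679]
force: [0.5, 0.5, -4.9]
opening: 0.158
```

Run:
```python
from h import *
st(); go(.470,-.0715,.155,77.2)
```

```text
t 3.2 p [ 0.6723 -0.0737  0.1739] yaw 40.29 tilt 0.28 J [-0.203  0.396  0.016  1.188 -0.003  0.664] F [ 0.5  0.5 -4.9] T [-0.02  0.01  0.01] op 0.158
delta mm [  18.3 -152.9 -132.5] ang deg [-36.91   0.26   0.11]
```

drive_tool --angular '[[-7.4,0,0],[-14.8,0,0],[-22.1,0,0],[-29.5,0,0],[-36.9,0,0]]' --delta_pos '[[3,-30.6,-26.5],[6,-61.2,-53],[9,-91.7,-79.5],[13,-122.3,-106],[18,-152.9,-132.5]]' --fingers '[-1,-1,-1,-1,-1]'

```text
time: 3.7
eef_pos: [0.4681, -0.0714, 0.154]
tool_rot: [0.168, 1.562, -0.174]
force: [-1.2, -0.7, -4.0]
opening: 0.163
```

drive_tool --angular '[[0,0,0],[0,0,0],[0,0,0],[0,0,0],[0,0,0]]' --delta_pos '[[0,0,0],[0,0,0],[0,0,0],[0,0,0],[0,0,0]]' --fingers '[-1,-1,-1,-1,-1]'

```text
time: 4.2
eef_pos: [0.4707, -0.0705, 0.1533]
tool_rot: [0.174, 1.562, -0.176]
force: [-0.1, 0.1, -4.9]
opening: 0.162
```

Run:
```python
from h import *
st(); go(.470,-.0715,.155,77.2)
im=vision.snapshot("side"); cv2.imwrite("pics/side3.png",im[:,:,::-1]); crop("pics/side3.png","pics/s3c.png",225,190,345,320,5)
im=vision.snapshot("top"); cv2.imwrite("pics/top3.png",im[:,:,::-1]); crop("pics/top3.png","pics/t3c.png",310,210,430,370,4)
```

```text
t 4.2 p [ 0.4707 -0.0705  0.1533] yaw 77.23 tilt 0.10 J [-2.840e-01  6.900e-02 -4.480e-01  1.052e+00 -1.000e-03 -6.100e-02] F [-0.1  0.1 -4.9] T [-0.06  0.    0.03] op 0.162
delta mm [-1.7 -1.2 -0.5] ang deg [0.03 0.09 0.04]
```

View pics/s3c.png

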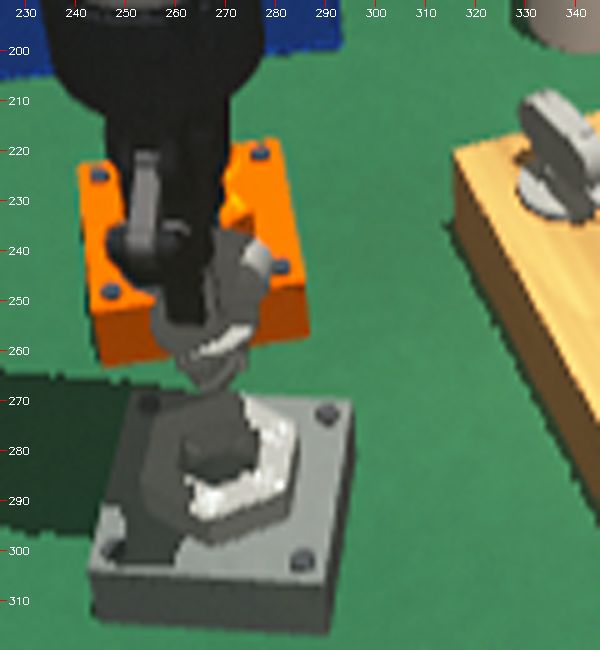

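View pics/t3c.png

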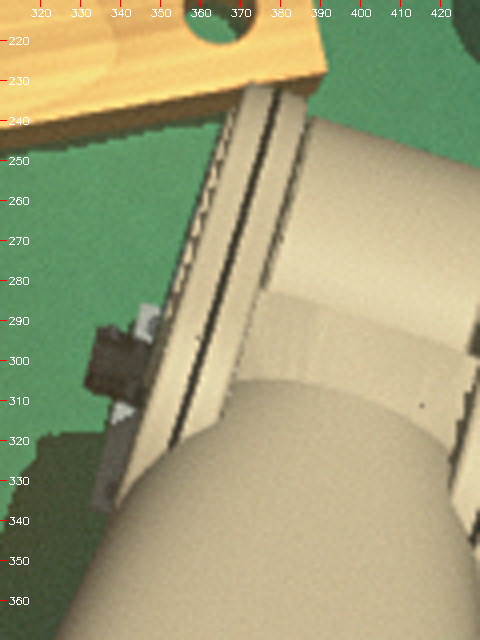

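Run:
```python
from h import *
p=np.array(telemetry.sense()["eef_pos"])
g=np.array([.4697,-.0715])
# wing at tcp+19 approx (17 if grasp high)
for off in(.019,.0165):
  w=p+[0,0,off]; print(off,"wing",proj("side",w),"collar bottom c",proj("side",w-[0,0,.033]),"tip",proj("side",w-[0,0,.073]))
print("edges of collar",proj("side",[p+[0,0,-.014+.0]+np.array([np.cos(a),np.sin(a),0])*.022 for a in np.arange(0,6.28,np.pi/4)]))
crop("pics/side3.png","pics/s3d.png",245,232,290,275,14)
```

```text
0.019 wing [[262.61425675 243.64595778]] collar bottom c [[264.30616193 255.05664476]] tip [[266.23764584 268.0831184 ]]
0.0165 wing [[262.7457324  244.53266677]] collar bottom c [[264.43059856 255.89588055]] tip [[266.35428295 268.86975201]]
edges of collar [[275.27948456 253.75757609]
 [271.48689386 248.56547227]
 [263.61480604 247.18526187]
 [256.11241526 250.36325617]
 [253.27064629 256.3630761 ]
 [256.91623017 261.7369278 ]
 [265.02211606 263.20808904]
 [272.67148193 259.84831078]]
```

View pics/s3d.png

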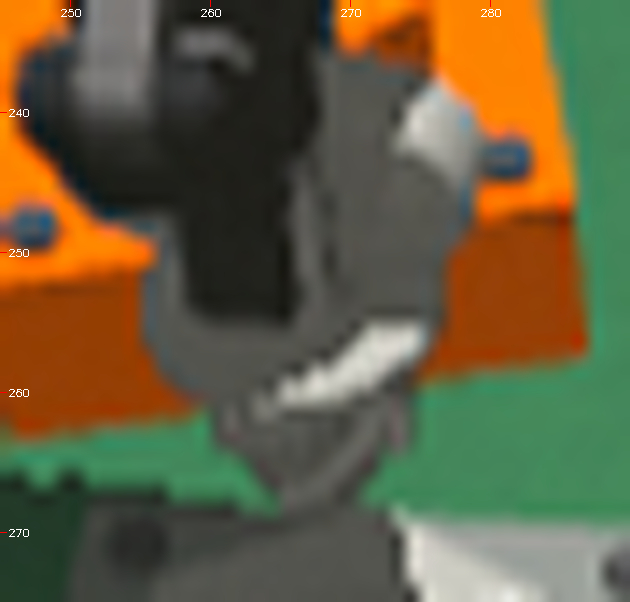

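Run:
```python
from h import *
st(); go(.4693,-.0715,.103,77.2)
```

```text
t 4.3 p [ 0.4701 -0.0702  0.1529] yaw 77.24 tilt 0.03 J [-0.284  0.069 -0.449  1.052 -0.    -0.061] F [-0.5 -0.1 -4.7] T [-0.    0.    0.04] op 0.155
delta mm [49.9 -1.4 -0.5] ang deg [0.04 0.03 0.02]
```

drive_tool --angular '[[0,0,0],[0,0,0],[0,0,0],[0,0,0],[0,0,0]]' --delta_pos '[[10,-1.3,-0.5],[20,-1.3,-0.5],[30,-1.3,-0.5],[40,-1.3,-0.5],[48,-1.3,-0.5]]' --fingers '[-1,-1,-1,-1,-1]'

```text
time: 4.8
eef_pos: [0.4677, -0.0709, 0.1031]
tool_rot: [0.175, 1.565, -0.175]
force: [0.6, 0.3, -4.6]
opening: 0.156
```

drive_tool --angular '[[0,0,0],[0,0,0],[0,0,0],[0,0,0],[0,0,0]]' --delta_pos '[[2,0,0],[4,0,0],[6,0,0],[8,0,0],[8,0,0]]' --fingers '[-1,-1,-1,-1,-1]'

```text
time: 5.3
eef_pos: [0.4685, -0.0711, 0.0967]
tool_rot: [0.175, 1.564, -0.175]
force: [0.5, 0.4, -5.0]
opening: 0.154
```

Run:
```python
from h import *
st()
im=vision.snapshot("side"); cv2.imwrite("pics/side4.png",im[:,:,::-1]); crop("pics/side4.png","pics/s4c.png",235,215,305,320,7)
```

```text
t 5.3 p [ 0.4685 -0.0711  0.0967] yaw 77.23 tilt 0.01 J [-0.287  0.127 -0.519  0.925 -0.    -0.064] F [ 0.5  0.4 -5. ] T [ 0.04  0.01 -0.07] op 0.154
```

View pics/s4c.png

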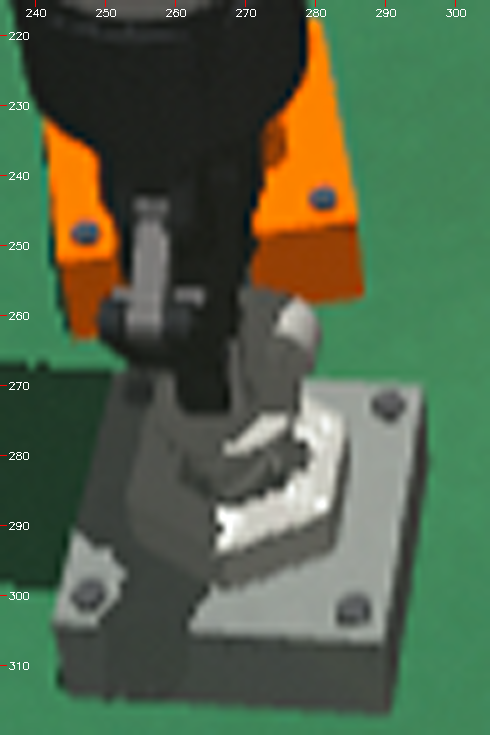

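drive_tool --angular '[[0,0,0],[0,0,0],[0,0,0],[0,0,0],[0,0,0]]' --delta_pos '[[2,0,0],[4,0,0],[5,0,0],[6,0,0],[6,0,0]]' --fingers '[-1,-1,-1,-1,-1]'

```text
time: 5.85
eef_pos: [0.4683, -0.0711, 0.0904]
tool_rot: [0.175, 1.564, -0.175]
force: [-0.9, 0.1, -4.7]
opening: 0.156
```

drive_tool --angular '[[0,0,0],[0,0,0],[0,0,0],[0,0,0],[0,0,0]]' --delta_pos '[[1,0,0],[2,0,0],[3,0,0],[4,0,0],[4,0,0]]' --fingers '[-1,-1,-1,-1,-1]'

```text
time: 6.35
eef_pos: [0.4684, -0.0711, 0.0865]
tool_rot: [0.175, 1.564, -0.175]
force: [-0.8, -0.3, -5.0]
opening: 0.16
```

Run:
```python
from h import *
st()
im=vision.snapshot("side"); cv2.imwrite("pics/side5.png",im[:,:,::-1]); crop("pics/side5.png","pics/s5c.png",235,235,305,300,9)
```

```text
t 6.35 p [ 0.4684 -0.0711  0.0865] yaw 77.23 tilt 0.01 J [-0.287  0.139 -0.53   0.902 -0.    -0.064] F [-0.8 -0.3 -5. ] T [-0.02  0.02  0.02] op 0.16
```

View pics/s5c.png

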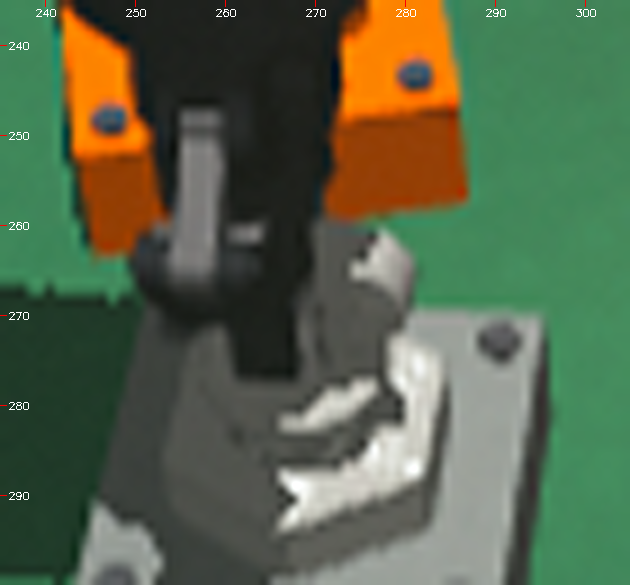

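drive_tool --angular '[[0,0,0],[0,0,0],[0,0,0],[0,0,0],[0,0,0]]' --delta_pos '[[1,0,0],[2,0,0],[3,0,0],[3,0,0],[3,0,0]]' --fingers '[-1,-1,-1,-1,-1]'

```text
time: 6.9
eef_pos: [0.469, -0.0714, 0.0852]
tool_rot: [0.175, 1.563, -0.176]
force: [-3.8, 0.8, 9.2]
opening: 0.157
```

drive_tool --angular '[[6,0,0],[12,0,0],[18,0,0],[24,0,0],[30,0,0]]' --delta_pos '[[0,0,0],[0.5,0,0],[1.5,0,0],[2.5,0,0],[3.5,0,0]]' --fingers '[-1,-1,-1,-1,-1]'

```text
time: 7.4
eef_pos: [0.4697, -0.0711, 0.0809]
tool_rot: [0.588, 1.488, -0.586]
force: [1.0, 1.0, 0.9]
opening: 0.158
```

Run:
```python
from h import *
st()
```

```text
t 7.4 p [ 0.4697 -0.0711  0.0809] yaw 47.00 tilt 0.14 J [-0.287  0.147 -0.535  0.887  0.001  0.464] F [1.  1.  0.9] T [ 0.19 -0.07  0.  ] op 0.158
```

drive_tool --angular '[[6,0,0],[12,0,0],[18,0,0],[24,0,0],[30,0,0]]' --delta_pos '[[1,0,0],[2,0,0],[3,0,0],[4,0,0],[5,0,0]]' --fingers '[-1,-1,-1,-1,-1]'

```text
time: 7.9
eef_pos: [0.4724, -0.0693, 0.0781]
tool_rot: [0.993, 1.333, -0.977]
force: [-0.4, 8.8, 16.1]
opening: 0.151
```

Run:
```python
from h import *
st()
```

```text
t 7.9 p [ 0.4724 -0.0693  0.0781] yaw 17.17 tilt 0.56 J [-0.286  0.151 -0.537  0.876  0.008  0.985] F [-0.4  8.8 16.1] T [2.12 0.14 0.71] op 0.151
```

drive_tool --angular '[[4,0,0],[8,0,0],[12,0,0],[12,0,0],[12,0,0]]' --delta_pos '[[0,0,0],[0,0,0],[0,0,0],[0,0,0],[0,0,0]]' --fingers '[-1,-1,-1,-1,-1]'

```text
time: 8.4
eef_pos: [0.4714, -0.0678, 0.0776]
tool_rot: [1.15, 1.253, -1.131]
force: [-0.2, 10.4, 9.8]
opening: 0.149
```

Run:
```python
from h import *
st()
im=vision.snapshot("side"); cv2.imwrite("pics/side6.png",im[:,:,::-1]); crop("pics/side6.png","pics/s6c.png",235,235,305,300,9)
```

```text
t 8.4 p [ 0.4714 -0.0678  0.0776] yaw 5.33 tilt 0.64 J [-0.285  0.151 -0.538  0.878  0.01   1.193] F [-0.2 10.4  9.8] T [ 2.51 -0.06 -0.05] op 0.149
```

View pics/s6c.png

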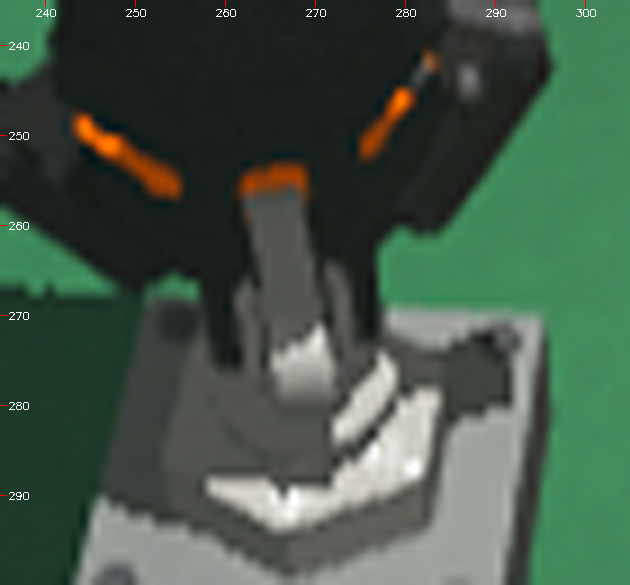

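Run:
```python
from h import *
c=(.4684,-.0711,.0750,5.2)
def P(y): y=np.radians(y); return .4715-.0033*np.sin(y), -.071+.0033*np.cos(y)
for y in(5.2,-7,-19): go(*P(y),.075,y,c)
```

```text
delta mm [ 0.   3.1 -3.1] ang deg [0. 0. 0.]
delta mm [ 0.   3.8 -3. ] ang deg [12.2  0.   0. ]
delta mm [ 0.   4.4 -2.8] ang deg [24.2  0.   0. ]
```

drive_tool --angular '[[0,0,0],[6,0,0],[12,0,0],[18,0,0],[24,0,0]]' --delta_pos '[[0,3.1,-3.1],[0,3.4,-3.1],[0.5,3.8,-3],[1,4.1,-2.9],[1,4.4,-2.8]]' --fingers '[-1,-1,-1,-1,-1]'

```text
time: 8.95
eef_pos: [0.4722, -0.0679, 0.0737]
tool_rot: [1.449, 1.034, -1.45]
force: [-0.4, -0.9, -5.3]
opening: 0.152
```

Run:
```python
from h import *
st()
```

```text
t 8.95 p [ 0.4722 -0.0679  0.0737] yaw -19.01 tilt 0.05 J [-0.278  0.161 -0.536  0.874 -0.     1.624] F [-0.4 -0.9 -5.3] T [-0.23  0.15  0.07] op 0.152
```

drive_tool --angular '[[6,0,0],[12,0,0],[18,0,0],[24,0,0],[24,0,0]]' --delta_pos '[[1,0.6,0.2],[2,0.9,0.2],[3,1.2,0.3],[4,1.3,0.4],[4,1.3,0.4]]' --fingers '[-1,-1,-1,-1,-1]'

```text
time: 9.45
eef_pos: [0.4735, -0.0692, 0.0718]
tool_rot: [1.732, 0.757, -1.735]
force: [-4.1, 0.3, 11.9]
opening: 0.156
```

Run:
```python
from h import *
st()
im=vision.snapshot("side"); cv2.imwrite("pics/side7.png",im[:,:,::-1]); crop("pics/side7.png","pics/s7c.png",235,235,305,300,9)
```

```text
t 9.45 p [ 0.4735 -0.0692  0.0718] yaw -42.73 tilt 0.11 J [-2.790e-01  1.660e-01 -5.350e-01  8.700e-01 -2.000e-03  2.037e+00] F [-4.1  0.3 11.9] T [-0.27  1.37  0.74] op 0.156
```

View pics/s7c.png

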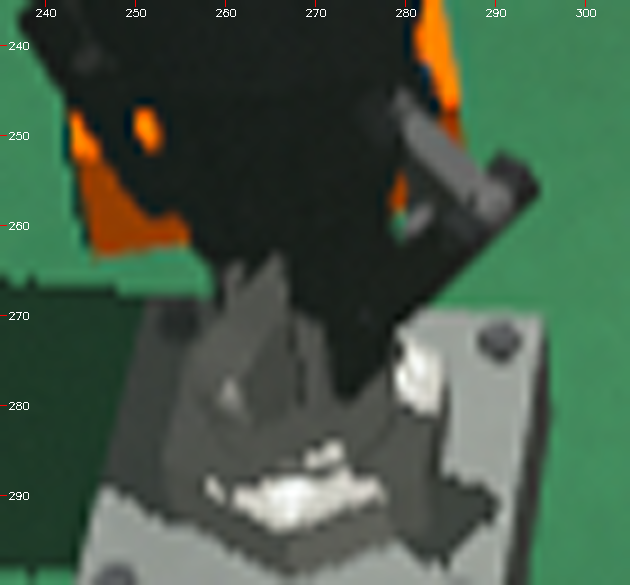

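Run:
```python
from h import *
g=np.array([.4725,-.0717]) # side-consistent
for z in(.06,.0675,.066,.0735):
    pts=[np.r_[g+.022*np.array([np.cos(a),np.sin(a)]),z] for a in np.radians(np.arange(0,360,15))]
    q=proj("side",pts); print(z,"max v",q[:,1].max(),"u",q[:,0].min(),q[:,0].max())
print(proj("side",[np.r_[g,.06],np.r_[g,.093],np.r_[g,.1005]]))
crop("pics/side7.png","pics/s7d.png",250,265,292,300,18)
```

```text
0.06 max v 288.51392544372266 u 258.81895552846987 279.4775209104541
0.0675 max v 286.2872030578979 u 258.43227784472987 279.21315210769154
0.066 max v 286.73465957215427 u 258.50997500859773 279.26627179430164
0.0735 max v 284.48670346014006 u 258.11966191809154 278.99943078740256
[[269.17567048 280.37261821]
 [267.71582304 270.32983228]
 [267.37330742 267.97355112]]
```

View pics/s7d.png

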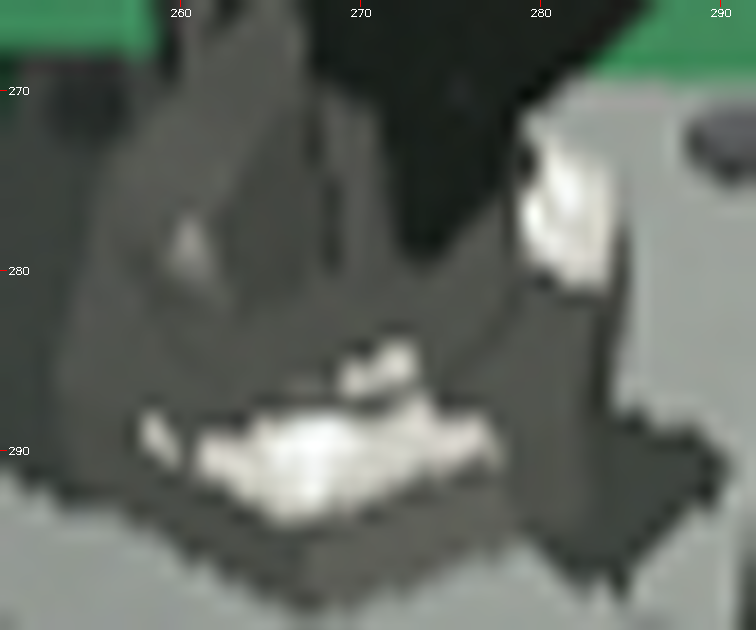

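drive_tool --angular '[[3,0,0],[6,0,0],[9,0,0],[9,0,0],[9,0,0]]' --delta_pos '[[0,0,0],[0,0,0],[0,0,0],[0,0,0],[0,0,0]]' --fingers '[-1,-1,-1,-1,-1]'

```text
time: 10.0
eef_pos: [0.474, -0.0693, 0.0718]
tool_rot: [1.831, 0.639, -1.832]
force: [-5.9, -1.5, 8.9]
opening: 0.148
```

Run:
```python
from h import *
st()
```

```text
t 10.0 p [ 0.474  -0.0693  0.0718] yaw -51.38 tilt 0.15 J [-2.790e-01  1.660e-01 -5.350e-01  8.690e-01 -2.000e-03  2.189e+00] F [-5.9 -1.5  8.9] T [-0.36  0.98  1.89] op 0.148
```

```bash
cat >> h.py <<'E'
def P(y,b=(.4715,-.071),e=.0033): y=np.radians(y); return b[0]-e*np.sin(y), b[1]+e*np.cos(y)
E
python3 - <<'E'
from h import *
c=(.4737,-.0687,.0700,-51.8)
for f in(8,16,24,32,40): go(*P(-51.8+f),.07,-51.8+f,c)
print()
c=(*P(-11.8),.0745,-11.8)
for f in(8,16,24,32,40): go(*P(-11.8+f),.0745,-11.8+f,c)
print()
c=(*P(28.2),.0745,28.2)
for f in(8,16,24,32,40,49): go(*P(28.2+f),.0745,28.2+f,c)
E
```

```text
delta mm [-0.  -0.  -0.1] ang deg [-8.  0.  0.]
delta mm [ 0.  -0.5 -0. ] ang deg [-16.   0.   0.]
delta mm [ 0.  -0.9  0.1] ang deg [-24.   0.   0.]
delta mm [ 0.  -1.3  0.4] ang deg [-32.   0.   0.]
delta mm [ 0.  -1.7  0.6] ang deg [-40.   0.   0.]

delta mm [ 0.  -0.5  0. ] ang deg [-8.  0.  0.]
delta mm [ 0.  -0.9  0.1] ang deg [-16.   0.   0.]
delta mm [ 0.  -1.3  0.3] ang deg [-24.   0.   0.]
delta mm [ 0.  -1.7  0.5] ang deg [-32.   0.   0.]
delta mm [ 0.  -2.1  0.8] ang deg [-40.   0.   0.]

delta mm [ 0.  -0.5  0. ] ang deg [-8.  0.  0.]
delta mm [ 0.  -0.9  0.1] ang deg [-16.   0.   0.]
delta mm [ 0.  -1.3  0.3] ang deg [-24.   0.   0.]
delta mm [ 0.  -1.7  0.5] ang deg [-32.   0.   0.]
delta mm [ 0.  -2.1  0.8] ang deg [-40.   0.   0.]
delta mm [ 0.  -2.5  1.1] ang deg [-49.   0.   0.]
```

drive_tool --angular '[[-8,0,0],[-16,0,0],[-24,0,0],[-32,0,0],[-40,0,0]]' --delta_pos '[[-0.5,0,0],[-1,-0.5,0],[-2,-0.9,0.1],[-3.3,-1.3,0.4],[-4.6,-1.7,0.6]]' --fingers '[-1,-1,-1,-1,-1]'

```text
time: 10.5
eef_pos: [0.472, -0.0676, 0.0745]
tool_rot: [1.355, 1.109, -1.355]
force: [-0.4, 0.2, -5.0]
opening: 0.152
```

Run:
```python
from h import *
st()
```

```text
t 10.5 p [ 0.472  -0.0676  0.0745] yaw -11.44 tilt 0.02 J [-0.278  0.16  -0.536  0.875  0.     1.492] F [-0.4  0.2 -5. ] T [-0.05  0.09 -0.02] op 0.152
```

Free floating in the slack, no load. Continue.

drive_tool --angular '[[-8,0,0],[-16,0,0],[-24,0,0],[-32,0,0],[-40,0,0]]' --delta_pos '[[-1.3,-0.5,0],[-2.6,-0.9,0.1],[-4,-1.3,0.3],[-5.3,-1.7,0.5],[-6.6,-2.1,0.8]]' --fingers '[-1,-1,-1,-1,-1]'

```text
time: 11.0
eef_pos: [0.4693, -0.0678, 0.0792]
tool_rot: [0.835, 1.406, -0.835]
force: [0.3, 0.5, -4.1]
opening: 0.148
```

Run:
```python
from h import *
st()
```

```text
t 11.0 p [ 0.4693 -0.0678  0.0792] yaw 28.55 tilt 0.10 J [-0.28   0.15  -0.536  0.887  0.     0.792] F [ 0.3  0.5 -4.1] T [ 0.    0.04 -0.01] op 0.148
```

drive_tool --angular '[[-8.4,0,0],[-16.8,0,0],[-25.2,0,0],[-33.6,0,0],[-42,0,0]]' --delta_pos '[[-1.3,-0.5,0],[-2.8,-1,0.1],[-4.2,-1.4,0.3],[-5.6,-1.8,0.5],[-7,-2.2,0.8]]' --fingers '[-1,-1,-1,-1,-1]'

```text
time: 11.5
eef_pos: [0.4682, -0.0698, 0.088]
tool_rot: [0.266, 1.555, -0.266]
force: [-0.1, -0.3, -4.6]
opening: 0.152
```

Run:
```python
from h import *
st()
```

```text
t 11.5 p [ 0.4682 -0.0698  0.088 ] yaw 70.58 tilt 0.03 J [-0.285  0.137 -0.529  0.905  0.     0.054] F [-0.1 -0.3 -4.6] T [ 0.01  0.05 -0.02] op 0.152
```

drive_tool --angular '[[-6.6,0,0],[-6.6,0,0],[-6.6,0,0],[-6.6,0,0],[-6.6,0,0]]' --delta_pos '[[-1.2,-0.4,0],[-3,-0.4,0],[-8,-0.4,0],[-20,-0.4,0],[-40,-0.4,0]]' --fingers '[-1,-1,-1,-1,-1]'

```text
time: 12.0
eef_pos: [0.4671, -0.0698, 0.1282]
tool_rot: [0.182, 1.566, -0.181]
force: [0.3, -0.0, -4.4]
opening: 0.15
```

Run:
```python
from h import *
st(); go(.48,-.357,.16,60)
```

```text
t 12.0 p [ 0.4671 -0.0698  0.1282] yaw 76.76 tilt 0.17 J [-0.285  0.091 -0.484  1.     0.    -0.054] F [ 0.3 -0.  -4.4] T [0.05 0.02 0.  ] op 0.15
delta mm [ -32.1 -276.6   78.3] ang deg [ 1.676e+01 -1.700e-01  1.000e-02]
```

drive_tool --angular '[[0,0,0],[0,0,0],[0,0,0],[0,0,0],[0,0,0]]' --delta_pos '[[-10,-42,12],[-15,-90,25],[-15,-137,39],[-15,-184,52],[-15,-231,65]]' --fingers '[-1,-1,-1,-1,-1]'

```text
time: 12.5
eef_pos: [0.4792, -0.3122, 0.1446]
tool_rot: [0.181, 1.562, -0.182]
force: [1.4, 1.5, -4.4]
opening: 0.153
```

Run:
```python
from h import *
st(); go(.48,-.357,.066,77)
```

```text
t 12.5 p [ 0.4792 -0.3122  0.1446] yaw 76.76 tilt 0.09 J [-0.691  0.242 -0.262  1.065  0.    -0.459] F [ 1.4  1.5 -4.4] T [ 0.04 -0.08  0.02] op 0.153
delta mm [ 78.6 -43.4  11. ] ang deg [-0.24  0.09  0.02]
```

drive_tool --angular '[[0,0,0],[0,0,0],[0,0,0],[0,0,0],[0,0,0]]' --delta_pos '[[10,-30,8],[35,-43,11],[60,-43,11],[72,-43,11],[78,-43,11]]' --fingers '[-1,-1,-1,-1,-1]'

```text
time: 13.0
eef_pos: [0.479, -0.3534, 0.0642]
tool_rot: [0.182, 1.565, -0.179]
force: [-0.5, 0.8, -3.7]
opening: 0.15
```

Run:
```python
from h import *
st()
im=vision.snapshot("side"); cv2.imwrite("pics/side8.png",im[:,:,::-1]); crop("pics/side8.png","pics/s8c.png",215,330,365,479,4)
```

```text
t 13.0 p [ 0.479  -0.3534  0.0642] yaw 76.80 tilt 0.17 J [-0.744  0.361 -0.288  0.924  0.    -0.514] F [-0.5  0.8 -3.7] T [ 0.08  0.07 -0.01] op 0.15
```

View pics/s8c.png

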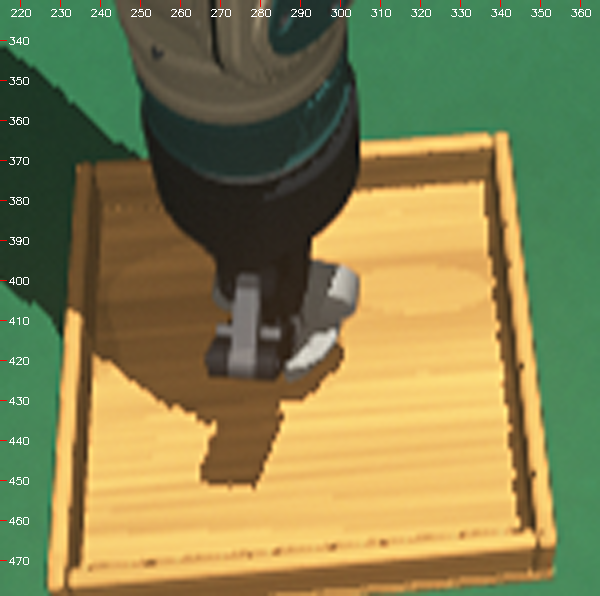

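drive_tool --angular '[[0,0,0],[0,0,0],[0,0,0],[0,0,0],[0,0,0]]' --delta_pos '[[2,0,0],[2,0,0],[2,0,0],[2,0,0],[2,0,0]]' --fingers '[-1,0,1,1,1]'

```text
time: 13.55
eef_pos: [0.4807, -0.355, 0.0646]
tool_rot: [0.179, 1.561, -0.181]
force: [-0.3, -0.1, 0.8]
opening: 0.824
```

drive_tool --angular '[[0,0,0],[0,0,0],[0,0,0],[0,0,0],[0,0,0]]' --delta_pos '[[-20,0,0],[-60,0,0],[-100,0,0],[-130,0,0],[-145,0,0]]' --fingers '[1,1,1,1,1]'

```text
time: 14.05
eef_pos: [0.4814, -0.3557, 0.2124]
tool_rot: [0.177, 1.558, -0.183]
force: [0.9, -0.4, -0.3]
opening: 0.999
```

Run:
```python
from h import *
st(); go(.645,.068,.16,24.4); go(.645,.068,.16,204.4)
im=vision.snapshot("side"); cv2.imwrite("pics/side9.png",im[:,:,::-1])
im=vision.snapshot("top"); cv2.imwrite("pics/top9.png",im[:,:,::-1])
```

```text
t 14.05 p [ 0.4814 -0.3557  0.2124] yaw 76.83 tilt 0.37 J [-0.744  0.236 -0.119  1.209  0.    -0.515] F [ 0.9 -0.4 -0.3] T [ 0.   -0.02  0.03] op 0.999
delta mm [ 51.4 450.   62.5] ang deg [5.243e+01 3.800e-01 2.000e-02]
delta mm [ 51.4 450.   62.5] ang deg [-1.2757e+02 -2.0000e-02  4.5000e-01]
```

View pics/side9.png

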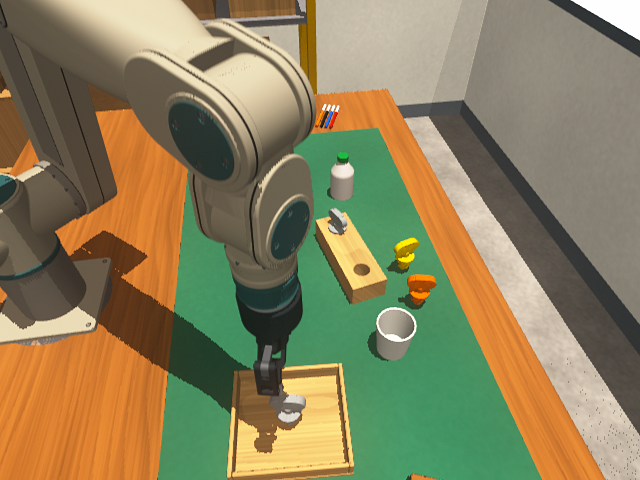

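View pics/top9.png

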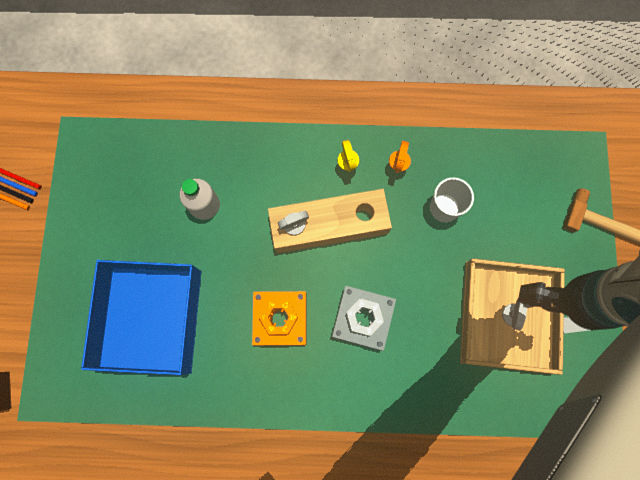

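Run:
```python
from h import *
print(plane("top",[(293.6,220.1),(366.7,208.4)],.088))
print("side u of truth R",proj("side",[.6737,-.0734,.088]), "L cand",proj("side",[[.645,.068,.088],[.647,.067,.088]]))
# side R bbox: c4 281..478 /8+315
print((281+478)/16+315,(108+258)/16+315)
```

```text
[[ 0.64468797  0.06786223  0.088     ]
 [ 0.6715064  -0.06939573  0.088     ]]
side u of truth R [[362.36481541 260.8971148 ]] L cand [[337.21298464 217.96229356]
 [338.12604964 218.15458488]]
362.4375 337.875
```

drive_tool --angular '[[5.2,0,0],[10.4,0,0],[15.6,0,0],[20.8,0,0],[26,0,0]]' --delta_pos '[[5,45,6],[10,90,12],[15,135,18],[20,180,24],[25,225,30]]' --fingers '[1,1,1,1,1]'

```text
time: 14.65
eef_pos: [0.5592, -0.1399, 0.1805]
tool_rot: [0.539, 1.507, -0.538]
force: [0.5, 0.1, -0.8]
opening: 1.0
```

Run:
```python
from h import *
st(); go(.6465,.067,.15,24.4)
```

```text
t 14.65 p [ 0.5592 -0.1399  0.1805] yaw 50.59 tilt 0.23 J [-0.357  0.225 -0.202  1.147  0.     0.33 ] F [ 0.5  0.1 -0.8] T [ 0.   -0.03  0.02] op 1.0
delta mm [ 30.4 215.3 -63.7] ang deg [26.19 -0.2   0.12]
```

drive_tool --angular '[[5.2,0,0],[10.4,0,0],[15.6,0,0],[20.8,0,0],[26.2,0,0]]' --delta_pos '[[6,43,-12.7],[12,86,-25.5],[18,129,-38.2],[24,172,-51],[30.4,215.3,-63.7]]' --fingers '[1,1,1,1,1]'

```text
time: 15.15
eef_pos: [0.6457, 0.0668, 0.1498]
tool_rot: [0.888, 1.385, -0.892]
force: [1.1, -0.1, 0.3]
opening: 1.006
```

Run:
```python
from h import *
st(); go(.6465,.067,.069,24.4)
im=vision.snapshot("side"); cv2.imwrite("pics/side10.png",im[:,:,::-1]); crop("pics/side10.png","pics/s10c.png",300,140,400,290,4)
```

```text
t 15.15 p [0.6457 0.0668 0.1498] yaw 24.41 tilt 0.24 J [ 0.004  0.371 -0.073  1.131 -0.     1.148] F [ 1.1 -0.1  0.3] T [-0.   -0.08  0.01] op 1.006
delta mm [80.8  1.1  0.3] ang deg [ 0.01 -0.09  0.22]
```

View pics/s10c.png

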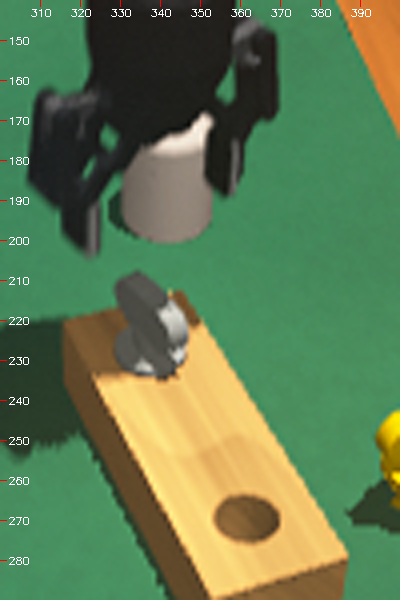

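drive_tool --angular '[[0,0,0],[0,0,0],[0,0,0],[0,0,0],[0,0,0]]' --delta_pos '[[30,1,0.3],[60,1,0.3],[80,1,0.3],[80,1,0.3],[80,1,0.3]]' --fingers '[0.5,0,-0.2,-1,-1]'

```text
time: 15.7
eef_pos: [0.6464, 0.0651, 0.071]
tool_rot: [0.886, 1.386, -0.889]
force: [1.7, -0.2, -3.5]
opening: 0.156
```

drive_tool --angular '[[0,0,0],[0,0,0],[0,0,0],[0,0,0],[0,0,0]]' --delta_pos '[[0,0,0],[0,0,0],[0,0,0],[0,0,0],[0,0,0]]' --fingers '[-1,-1,-1,-1,-1]'

```text
time: 16.2
eef_pos: [0.6481, 0.0652, 0.0733]
tool_rot: [0.887, 1.382, -0.887]
force: [-0.4, -0.3, -3.3]
opening: 0.147
```

Run:
```python
from h import *
st()
```

```text
t 16.2 p [0.6481 0.0652 0.0733] yaw 24.63 tilt 0.03 J [ 1.000e-03  4.370e-01 -1.510e-01  9.830e-01  0.000e+00  1.142e+00] F [-0.4 -0.3 -3.3] T [-0.04 -0.02  0.04] op 0.147
```

drive_tool --angular '[[0,0,0],[0,0,0],[0,0,0],[0,0,0],[0,0,0]]' --delta_pos '[[-10,0,0],[-30,0,0],[-55,0,0],[-80,0,0],[-90,0,0]]' --fingers '[-1,-1,-1,-1,-1]'

```text
time: 16.7
eef_pos: [0.6501, 0.0652, 0.1669]
tool_rot: [0.889, 1.377, -0.884]
force: [1.6, -0.5, -3.3]
opening: 0.147
```

Run:
```python
from h import *
st(); go(.4700,-.0705,.155,77.2)
```

```text
t 16.7 p [0.6501 0.0652 0.1669] yaw 24.64 tilt 0.34 J [ 1.000e-03  3.590e-01 -5.200e-02  1.154e+00  0.000e+00  1.142e+00] F [ 1.6 -0.5 -3.3] T [-0.01 -0.08 -0.04] op 0.147
delta mm [  10.9 -220.3   48.3] ang deg [-52.56   0.28  -0.22]
```

drive_tool --angular '[[-8,0,0],[-16,0,0],[-24,0,0],[-32,0,0],[-40,0,0]]' --delta_pos '[[2,-36,8],[4,-72,16],[6,-108,24],[8,-144,32],[9,-182,40]]' --fingers '[-1,-1,-1,-1,-1]'

```text
time: 17.2
eef_pos: [0.4978, -0.0476, 0.1536]
tool_rot: [0.342, 1.544, -0.342]
force: [-0.0, -0.8, -3.6]
opening: 0.154
```

Run:
```python
from h import *
st(); go(.4700,-.0705,.153,77.2)
```

```text
t 17.2 p [ 0.4978 -0.0476  0.1536] yaw 64.99 tilt 0.01 J [-0.225  0.112 -0.399  1.059 -0.     0.212] F [-0.  -0.8 -3.6] T [-0.1  -0.02  0.04] op 0.154
delta mm [  0.7 -32.5 -15.5] ang deg [-1.221e+01 -1.000e-02  1.000e-02]
```

drive_tool --angular '[[-6,0,0],[-12.2,0,0],[-12.2,0,0],[-12.2,0,0],[-12.2,0,0]]' --delta_pos '[[0,-16,-8],[0,-32.5,-15.5],[0,-32.5,-15.5],[0,-32.5,-15.5],[0,-32.5,-15.5]]' --fingers '[-1,-1,-1,-1,-1]'

```text
time: 17.7
eef_pos: [0.4721, -0.0695, 0.1542]
tool_rot: [0.181, 1.562, -0.181]
force: [-0.5, -0.5, -3.7]
opening: 0.147
```

Run:
```python
from h import *
st()
im=vision.snapshot("side"); cv2.imwrite("pics/side11.png",im[:,:,::-1]); crop("pics/side11.png","pics/s11c.png",245,232,290,275,14)
p=np.array(telemetry.sense()["eef_pos"]);print(proj("side",[p+[0,0,.021-.065],p+[0,0,.021-.073]]))
```

```text
t 17.7 p [ 0.4721 -0.0695  0.1542] yaw 76.79 tilt 0.06 J [-0.282  0.071 -0.444  1.054  0.    -0.051] F [-0.5 -0.5 -3.7] T [ 0.04 -0.04 -0.03] op 0.147
[[266.66332428 264.1073118 ]
 [267.0352245  266.65923835]]
```

View pics/s11c.png

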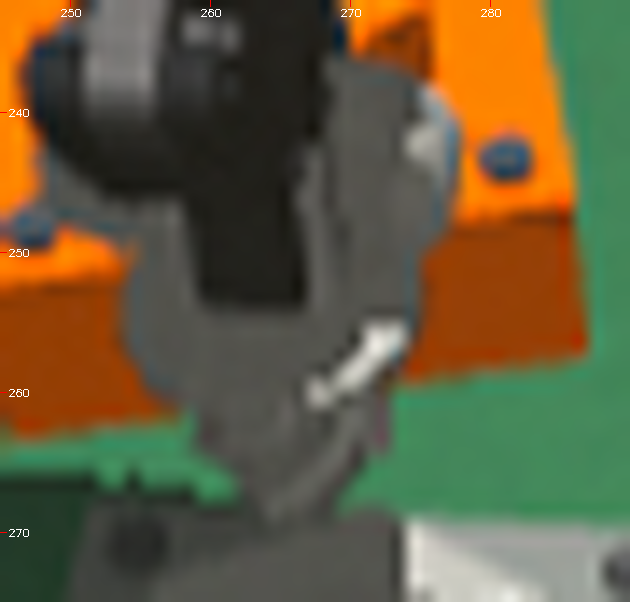

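Run:
```python
from h import *
st(); go(.4731,-.0714,.108,77.2)
```

```text
t 17.75 p [ 0.4721 -0.0694  0.1541] yaw 76.82 tilt 0.05 J [-0.282  0.071 -0.444  1.055  0.    -0.052] F [-0.8  0.  -3.8] T [-0.03 -0.04  0.01] op 0.15
delta mm [46.1 -1.7  1.4] ang deg [-0.38  0.04 -0.02]
```

drive_tool --angular '[[-0.4,0,0],[-0.4,0,0],[-0.4,0,0],[-0.4,0,0],[-0.4,0,0]]' --delta_pos '[[10,-1.7,1.2],[20,-1.7,1.2],[30,-1.7,1.2],[38,-1.7,1.2],[42,-1.7,1.2]]' --fingers '[-1,-1,-1,-1,-1]'

```text
time: 18.25
eef_pos: [0.471, -0.0713, 0.1103]
tool_rot: [0.175, 1.566, -0.175]
force: [0.4, 0.1, -3.7]
opening: 0.148
```

Run:
```python
from h import *
st()
im=vision.snapshot("side"); cv2.imwrite("pics/side12.png",im[:,:,::-1]); crop("pics/side12.png","pics/s12c.png",235,235,305,300,9)
```

```text
t 18.25 p [ 0.471  -0.0713  0.1103] yaw 77.23 tilt 0.15 J [-0.286  0.117 -0.497  0.96   0.    -0.063] F [ 0.4  0.1 -3.7] T [-0.01 -0.04 -0.01] op 0.148
```

View pics/s12c.png

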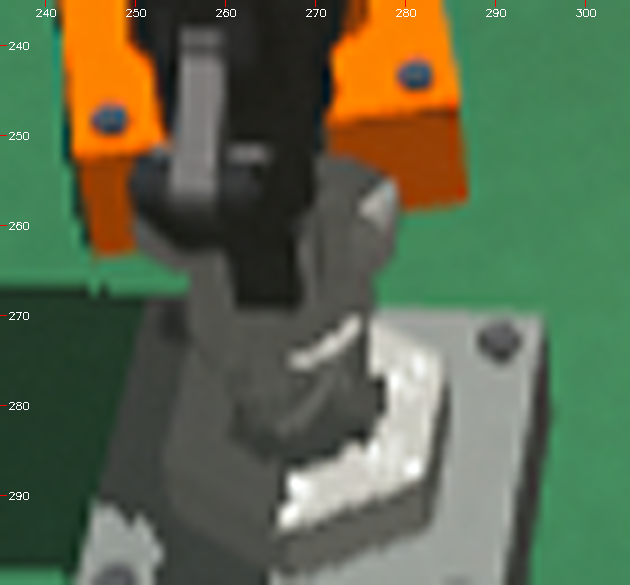

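drive_tool --angular '[[0,0,0],[0,0,0],[0,0,0],[0,0,0],[0,0,0]]' --delta_pos '[[0,0,1.5],[1,0,2.7],[4,0,2.7],[8,0,2.7],[10,0,2.7]]' --fingers '[-1,-1,-1,-1,-1]'

```text
time: 18.8
eef_pos: [0.4744, -0.0722, 0.1016]
tool_rot: [0.175, 1.564, -0.175]
force: [0.8, 0.2, -4.4]
opening: 0.151
```

Run:
```python
from h import *
st()
im=vision.snapshot("side"); cv2.imwrite("pics/side13.png",im[:,:,::-1]); crop("pics/side13.png","pics/s13c.png",235,235,305,300,9)
```

```text
t 18.8 p [ 0.4744 -0.0722  0.1016] yaw 77.23 tilt 0.02 J [-0.286  0.132 -0.501  0.938  0.    -0.063] F [ 0.8  0.2 -4.4] T [0.01 0.08 0.02] op 0.151
```

View pics/s13c.png

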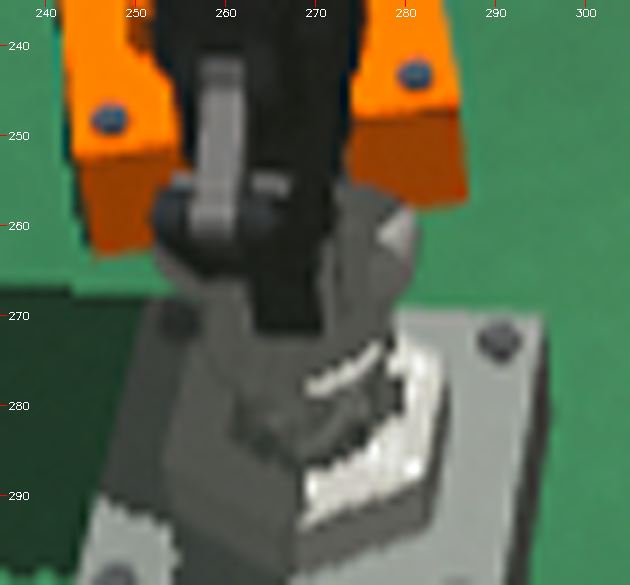

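drive_tool --angular '[[0,0,0],[0,0,0],[0,0,0],[0,0,0],[0,0,0]]' --delta_pos '[[3,0,0],[6,0,0],[8,0,0],[10,0,0],[11,0,0]]' --fingers '[-1,-1,-1,-1,-1]'

```text
time: 19.35
eef_pos: [0.4745, -0.0723, 0.0907]
tool_rot: [0.175, 1.564, -0.175]
force: [0.3, -0.3, -3.9]
opening: 0.149
```

drive_tool --angular '[[0,0,0],[0,0,0],[0,0,0],[0,0,0],[0,0,0]]' --delta_pos '[[1,0,0],[2,0,0],[3,0,0],[3,0,0],[3,0,0]]' --fingers '[-1,-1,-1,-1,-1]'

```text
time: 19.85
eef_pos: [0.475, -0.0722, 0.0892]
tool_rot: [0.175, 1.563, -0.175]
force: [-3.7, 0.9, 6.3]
opening: 0.15
```

Run:
```python
from h import *
e=-.0029
c=(.4745,-.0722,.0876,77.2)
for f in(6,12,18,24,30): go(*P(77.2-f,e=e),.0876,77.2-f,c)
for y in (47.2,17.2):
  c=(*P(y,e=e),.0876,y)
  print()
  for f in(6,12,18,24,30): go(*P(y-f,e=e),.0876,y-f,c)
```

```text
delta mm [ 0.   0.2 -0.3] ang deg [6. 0. 0.]
delta mm [ 0.  -0.1 -0.4] ang deg [12.  0.  0.]
delta mm [ 0.  -0.4 -0.4] ang deg [18.  0.  0.]
delta mm [ 0.  -0.7 -0.5] ang deg [24.  0.  0.]
delta mm [ 0.  -0.9 -0.7] ang deg [30.  0.  0.]

delta mm [ 0.  -0.3 -0. ] ang deg [6. 0. 0.]
delta mm [ 0.  -0.6 -0.1] ang deg [12.  0.  0.]
delta mm [ 0.  -0.9 -0.1] ang deg [18.  0.  0.]
delta mm [ 0.  -1.2 -0.3] ang deg [24.  0. -0.]
delta mm [ 0.  -1.5 -0.4] ang deg [30.  0.  0.]

delta mm [ 0.  -0.3 -0. ] ang deg [6. 0. 0.]
delta mm [ 0.  -0.6 -0.1] ang deg [12.  0. -0.]
delta mm [ 0.  -0.9 -0.1] ang deg [18.  0.  0.]
delta mm [ 0.  -1.2 -0.3] ang deg [24.  0.  0.]
delta mm [ 0.  -1.4 -0.4] ang deg [30.  0.  0.]
```

drive_tool --angular '[[6,0,0],[12,0,0],[18,0,0],[24,0,0],[30,0,0]]' --delta_pos '[[0,0.2,-0.3],[0.5,-0.1,-0.4],[1.5,-0.4,-0.4],[2.5,-0.7,-0.5],[3.5,-0.9,-0.7]]' --fingers '[-1,-1,-1,-1,-1]'

```text
time: 20.35
eef_pos: [0.4744, -0.0733, 0.0848]
tool_rot: [0.587, 1.488, -0.587]
force: [-0.0, -0.2, -2.1]
opening: 0.145
```

Run:
```python
from h import *
st()
```

```text
t 20.35 p [ 0.4744 -0.0733  0.0848] yaw 46.98 tilt 0.08 J [-0.288  0.151 -0.52   0.898 -0.     0.463] F [-0.  -0.2 -2.1] T [-0.08  0.03 -0.  ] op 0.145
```

drive_tool --angular '[[6,0,0],[12,0,0],[18,0,0],[24,0,0],[30,0,0]]' --delta_pos '[[1,-0.3,0],[2,-0.6,-0.1],[3,-0.9,-0.1],[4,-1.2,-0.3],[5,-1.5,-0.4]]' --fingers '[-1,-1,-1,-1,-1]'

```text
time: 20.85
eef_pos: [0.4729, -0.074, 0.0796]
tool_rot: [0.988, 1.334, -0.988]
force: [-0.8, 0.1, -2.8]
opening: 0.146
```

Run:
```python
from h import *
st()
```

```text
t 20.85 p [ 0.4729 -0.074   0.0796] yaw 16.99 tilt 0.05 J [-0.29   0.155 -0.528  0.886 -0.     0.984] F [-0.8  0.1 -2.8] T [ 0.02 -0.06  0.02] op 0.146
```

drive_tool --angular '[[6,0,0],[12,0,0],[18,0,0],[18,0,0],[18,0,0]]' --delta_pos '[[1,-0.3,0],[2,-0.6,-0.1],[3,-0.9,-0.1],[3,-0.9,-0.1],[3,-0.9,-0.1]]' --fingers '[-1,-1,-1,-1,-1]'

```text
time: 21.35
eef_pos: [0.4715, -0.074, 0.0764]
tool_rot: [1.217, 1.204, -1.218]
force: [0.4, 0.8, -3.2]
opening: 0.15
```

Run:
```python
from h import *
st()
im=vision.snapshot("side"); cv2.imwrite("pics/side14.png",im[:,:,::-1]); crop("pics/side14.png","pics/s14c.png",250,260,292,300,15)
```

```text
t 21.35 p [ 0.4715 -0.074   0.0764] yaw -0.64 tilt 0.01 J [-0.291  0.158 -0.533  0.88  -0.     1.291] F [ 0.4  0.8 -3.2] T [ 0.01  0.   -0.02] op 0.15
```

View pics/s14c.png

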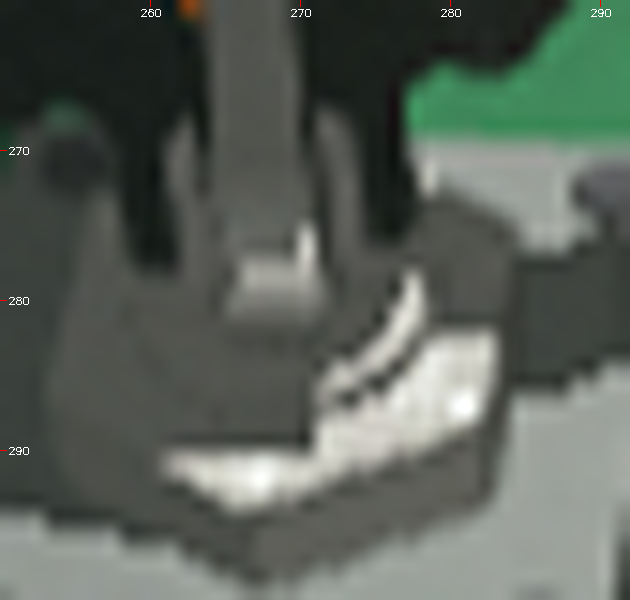

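drive_tool --angular '[[6,0,0],[12,0,0],[18,0,0],[18,0,0],[18,0,0]]' --delta_pos '[[1,-0.3,0],[2,-0.6,-0.1],[3,-0.9,-0.1],[3,-0.9,-0.1],[3,-0.9,-0.1]]' --fingers '[-1,-1,-1,-1,-1]'

```text
time: 21.9
eef_pos: [0.4721, -0.0741, 0.0752]
tool_rot: [1.447, 1.035, -1.443]
force: [-2.2, 1.0, 6.3]
opening: 0.148
```

Run:
```python
from h import *
st()
im=vision.snapshot("side"); cv2.imwrite("pics/side15.png",im[:,:,::-1]); crop("pics/side15.png","pics/s15c.png",250,260,292,300,15)
```

```text
t 21.9 p [ 0.4721 -0.0741  0.0752] yaw -18.69 tilt 0.15 J [-0.291  0.158 -0.536  0.874  0.     1.606] F [-2.2  1.   6.3] T [ 0.24  0.47 -0.07] op 0.148
```

View pics/s15c.png

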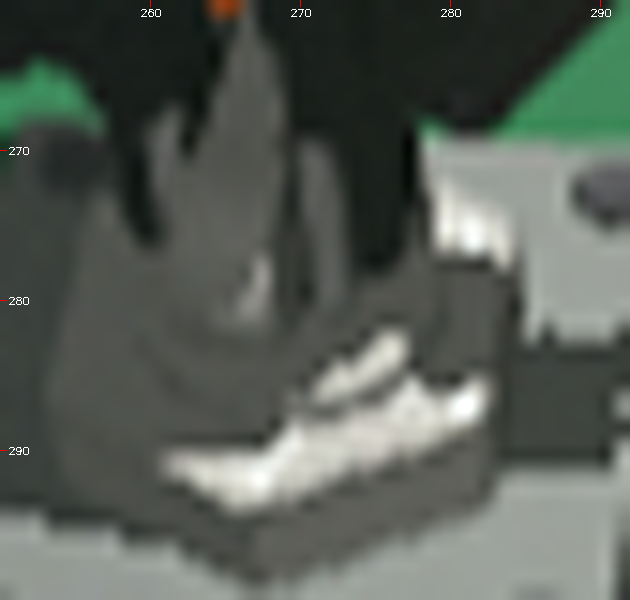

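Run:
```python
from h import *
L=[]
for n in(6,7,14,15):
    im=cv2.imread(f"pics/side{n}.png")[262:298,254:288]; im=cv2.resize(im,None,fx=8,fy=8,interpolation=cv2.INTER_CUBIC)
    im=np.clip(im.astype(float)*1.4,0,255).astype(np.uint8)
    for v in range(264,298,4): cv2.line(im,(0,(v-262)*8+4),(5,(v-262)*8+4),(0,0,255),1); cv2.putText(im,str(v),(7,(v-262)*8+8),0,.3,(0,255,255),1)
    cv2.putText(im,f"side{n}",(180,12),0,.4,(0,255,0),1); L.append(im)
cv2.imwrite("pics/cmp.png",np.vstack([np.hstack(L[:2]),np.hstack(L[2:])]))
```

```text
(no output)
```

View pics/cmp.png

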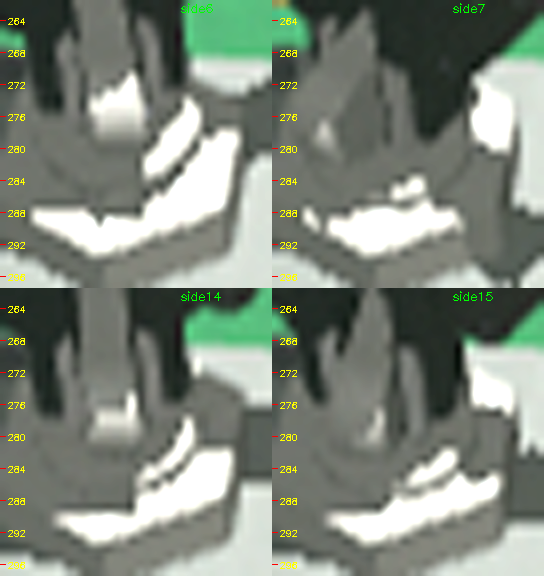

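Run:
```python
from h import *
np.set_printoptions(precision=2,suppress=True)
# hex corner calib: world hex (top view est) recentred; vertex radius 62/sqrt3=35.8
hx=plane("top",[(361.1,298.9),(378.3,304),(383.6,321.4),(370.3,335.6),(351.7,330.4),(346.6,312.4)],.06)
off=hx[:,:2]-hx[:,:2].mean(0); print("r",np.linalg.norm(off,axis=1)*1000)
obs=np.array([(271.2,268),(284,275),(282.2,288.7),(267.5,293),(254,285.5),(256.5,273)])
for g in([.4725,-.0717],[.4715,-.071]):
    print(g,(proj("side",np.c_[np.array(g)+off,np.full(6,.06)])-obs))
g=np.array([.4725,-.0717])
for z in(.06,.066,.0675,.0735):
    a=np.radians(np.arange(0,360,1)); q=proj("side",np.c_[g[0]+.022*np.cos(a),g[1]+.022*np.sin(a),np.full(360,z)])
    lo=q[q[:,1]>np.mean(q[:,1])]; 
    print(z,[ "%d:%.1f"%(u,np.interp(u,*lo[np.argsort(lo[:,0])].T)) for u in(262,265,268,270,272,274,276,278)])
b=cv2.cvtColor(cv2.imread("pics/side15.png"),cv2.COLOR_BGR2GRAY); print("side15 rows278-293"); 
print("    ",list(range(264,279)))
for v in range(279,294): print(v,b[v,264:279])
b=cv2.cvtColor(cv2.imread("pics/side7.png"),cv2.COLOR_BGR2GRAY); print("side7")
for v in range(279,294): print(v,b[v,264:279])
```

```text
r [34.52 34.65 34.9  35.12 35.4  35.75]
[0.4725, -0.0717] [[ 13.27   7.46]
 [ -2.12  12.7 ]
 [-15.22   4.77]
 [-14.01  -7.05]
 [  2.67 -12.48]
 [ 14.99  -5.34]]
[0.4715, -0.071] [[ 12.78   7.27]
 [ -2.62  12.5 ]
 [-15.73   4.57]
 [-14.5   -7.25]
 [  2.19 -12.67]
 [ 14.51  -5.53]]
0.06 ['262:286.8', '265:288.1', '268:288.6', '270:288.4', '272:288.0', '274:287.3', '276:286.1', '278:284.1']
0.066 ['262:285.2', '265:286.4', '268:286.8', '270:286.6', '272:286.2', '274:285.4', '276:284.1', '278:282.0']
0.0675 ['262:284.8', '265:286.0', '268:286.3', '270:286.2', '272:285.7', '274:284.9', '276:283.6', '278:281.4']
0.0735 ['262:283.2', '265:284.3', '268:284.5', '270:284.3', '272:283.8', '274:283.0', '276:281.6', '278:279.3']
side15 rows278-293
     [264, 265, 266, 267, 268, 269, 270, 271, 272, 273, 274, 275, 276, 277, 278]
279 [ 88  87 118 136  65  58  41  87  89  68  79  83  82  82  81]
280 [ 94  99 135 120  70  60  61  83  78  72  81  79  80  80  83]
281 [ 93 101 108 101  76  61  81  79  73  78  79  75  76  79  76]
282 [ 77  79  84  84  73  74  83  83  81  80  74 157 164  88  69]
283 [ 80  
[... 936 characters left out ...]
 80 80 80 81 81 76 78 79 80 83 79 70 79]
284 [ 82  81  81  79  79  75  72 153 163  87  82  77  73  77  82]
285 [ 83  80  80  78  75 153 154 197 198  98  78  73  79  85  84]
286 [ 81  82 100 100  96 177 165 141 132 106  72  77  82  84  83]
287 [ 74  77  93  97  97 103  81 101 153 172  79  74  79  81  83]
288 [153 155 194 214 217 178 154 175 206 210 162 158 162  88  81]
289 [205 232 245 254 247 233 207 204 205 206 209 214 193 129  82]
290 [204 236 235 246 229 217 204 205 207 183 184 169 123 131  83]
291 [207 216 226 242 219 204 206 185 166 119 124  90  81  92  78]
292 [179 206 221 235 185 183 162 127  91  80  90  93  94  96  80]
293 [106 168 170 160 125 123  82  87  93  94  93  94  95  96  89]
```

drive_tool --angular '[[6,0,0],[12,0,0],[18,0,0],[20,0,0],[20,0,0]]' --delta_pos '[[0,-0.3,0],[0,-0.5,-0.1],[0,-0.8,-0.1],[0,-0.8,-0.1],[0,-0.8,-0.1]]' --fingers '[-1,-1,-1,-1,-1]'

```text
time: 22.45
eef_pos: [0.4703, -0.0734, 0.0752]
tool_rot: [1.687, 0.811, -1.685]
force: [-4.4, 1.8, 9.0]
opening: 0.147
```

Run:
```python
from h import *
st()
```

```text
t 22.45 p [ 0.4703 -0.0734  0.0752] yaw -38.63 tilt 0.04 J [-0.291  0.157 -0.538  0.876  0.     1.954] F [-4.4  1.8  9. ] T [0.4  0.89 0.24] op 0.147
```

Run:
```python
from h import *
e=-.0029
for y0 in(-38.8,1.2,41.2):
  c=(*P(y0,e=e),.07,y0); print()
  for f in(8,16,24,32,40): go(*P(y0+f,e=e),.07,y0+f,c)
```

```text
delta mm [ 0.   0.4 -0. ] ang deg [-8.  0.  0.]
delta mm [ 0.   0.8 -0.1] ang deg [-16.   0.   0.]
delta mm [ 0.   1.2 -0.3] ang deg [-24.   0.   0.]
delta mm [ 0.   1.5 -0.4] ang deg [-32.   0.   0.]
delta mm [ 0.   1.9 -0.7] ang deg [-40.   0.   0.]

delta mm [ 0.   0.4 -0. ] ang deg [-8.  0.  0.]
delta mm [ 0.   0.8 -0.1] ang deg [-16.   0.   0.]
delta mm [ 0.   1.2 -0.3] ang deg [-24.   0.   0.]
delta mm [ 0.   1.5 -0.4] ang deg [-32.   0.   0.]
delta mm [ 0.   1.9 -0.7] ang deg [-40.   0.   0.]

delta mm [-0.   0.4 -0. ] ang deg [-8.  0.  0.]
delta mm [-0.   0.8 -0.1] ang deg [-16.   0.   0.]
delta mm [-0.   1.2 -0.3] ang deg [-24.   0.   0.]
delta mm [-0.   1.5 -0.4] ang deg [-32.   0.   0.]
delta mm [-0.   1.9 -0.7] ang deg [-40.   0.   0.]
```

drive_tool --angular '[[-8,0,0],[-16,0,0],[-24,0,0],[-32,0,0],[-40,0,0]]' --delta_pos '[[-0.9,0.4,0],[-2.1,0.8,-0.1],[-3.4,1.2,-0.3],[-4.8,1.5,-0.4],[-6.1,1.9,-0.7]]' --fingers '[-1,-1,-1,-1,-1]'

```text
time: 22.95
eef_pos: [0.4719, -0.0742, 0.0796]
tool_rot: [1.188, 1.223, -1.188]
force: [-0.0, 0.2, -3.2]
opening: 0.145
```

drive_tool --angular '[[-8,0,0],[-16,0,0],[-24,0,0],[-32,0,0],[-40,0,0]]' --delta_pos '[[-1.3,0.4,0],[-2.7,0.8,-0.1],[-4,1.2,-0.3],[-5.3,1.5,-0.4],[-6.7,1.9,-0.7]]' --fingers '[-1,-1,-1,-1,-1]'

```text
time: 23.45
eef_pos: [0.4738, -0.0734, 0.0862]
tool_rot: [0.659, 1.468, -0.659]
force: [-0.7, -0.3, -3.8]
opening: 0.151
```

Run:
```python
from h import *
st()
```

```text
t 23.45 p [ 0.4738 -0.0734  0.0862] yaw 41.65 tilt 0.00 J [-0.289  0.149 -0.519  0.903  0.     0.555] F [-0.7 -0.3 -3.8] T [0.07 0.01 0.02] op 0.151
```

drive_tool --angular '[[-8,0,0],[-16,0,0],[-24,0,0],[-32,0,0],[-36,0,0]]' --delta_pos '[[-1.3,0.4,0],[-2.7,0.8,-0.1],[-4,1.2,-0.3],[-5.3,1.5,-0.4],[-6.7,1.7,-0.6]]' --fingers '[-1,-1,-1,-1,-1]'

```text
time: 23.95
eef_pos: [0.4747, -0.0718, 0.0929]
tool_rot: [0.171, 1.564, -0.171]
force: [0.3, 0.6, -4.2]
opening: 0.147
```

drive_tool --angular '[[0,0,0],[0,0,0],[0,0,0],[0,0,0],[0,0,0]]' --delta_pos '[[-2,0,0],[-6,0,0],[-14,0,0],[-30,0,0],[-55,0,0]]' --fingers '[-1,-1,-1,-1,-1]'

```text
time: 24.45
eef_pos: [0.4733, -0.0715, 0.1476]
tool_rot: [0.176, 1.567, -0.175]
force: [-0.2, 0.1, -4.0]
opening: 0.143
```

Run:
```python
from h import *
st()
im=vision.snapshot("side"); cv2.imwrite("pics/side16.png",im[:,:,::-1]); crop("pics/side16.png","pics/s16c.png",225,350,365,479,5)
crop("pics/side16.png","pics/s16d.png",240,215,295,285,10)
```

```text
t 24.45 p [ 0.4733 -0.0715  0.1476] yaw 77.20 tilt 0.18 J [-0.285  0.083 -0.447  1.045 -0.    -0.062] F [-0.2  0.1 -4. ] T [-0.03 -0.01 -0.04] op 0.143
```

View pics/s16c.png

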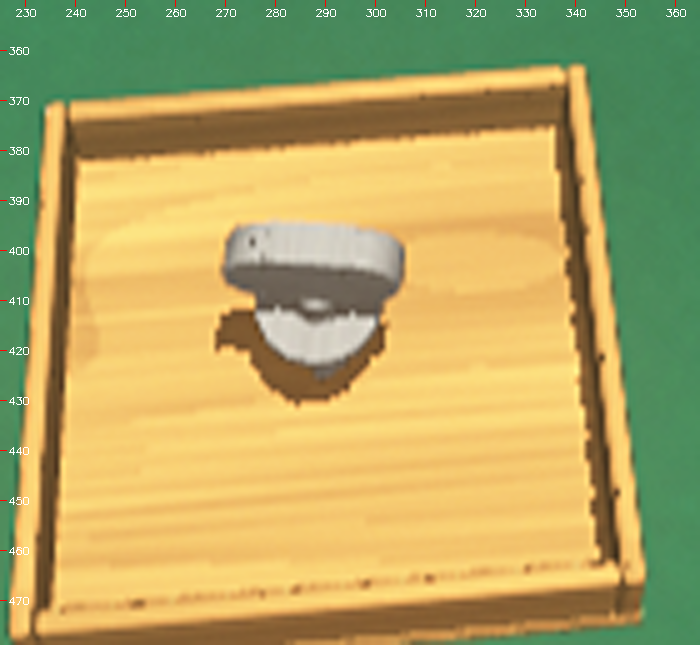

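View pics/s16d.png

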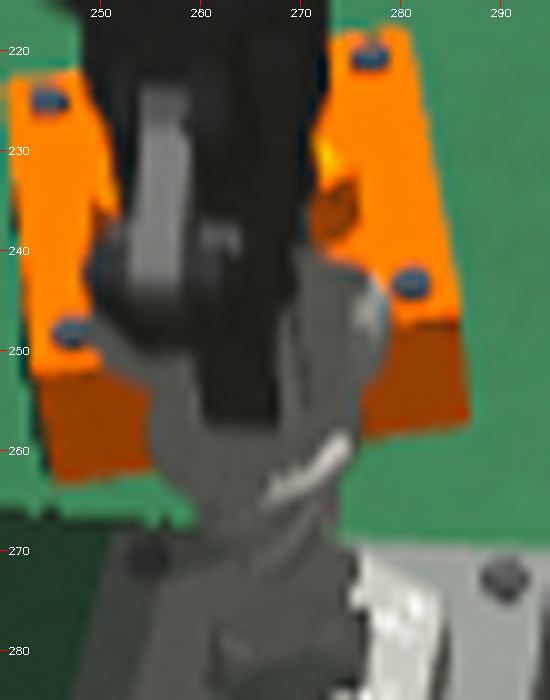

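Run:
```python
from h import *
go(.43,-.40,.165,77.2)
w=plane("side",[(287,402)],.095); print(w)
```

```text
delta mm [ -12.  -329.8   26.8] ang deg [0.01 0.32 0.02]
[[ 0.48400251 -0.35842195  0.095     ]]
```

drive_tool --angular '[[0,0,0],[0,0,0],[0,0,0],[0,0,0],[0,0,0]]' --delta_pos '[[-12,-46,3],[-14,-94,7],[-14,-142,11],[-14,-190,15],[-14,-238,19]]' --fingers '[-1,-1,-1,-1,-1]'

```text
time: 25.0
eef_pos: [0.4403, -0.3102, 0.1622]
tool_rot: [0.175, 1.563, -0.176]
force: [0.9, -0.0, -3.4]
opening: 0.148
```

drive_tool --angular '[[0,0,0],[0,0,0],[0,0,0],[0,0,0],[0,0,0]]' --delta_pos '[[0,-45,4],[2,-90,8],[40,-92,8],[70,-92,8],[85,-92,8]]' --fingers '[-1,-1,-1,-1,-1]'

```text
time: 25.5
eef_pos: [0.4262, -0.3986, 0.0736]
tool_rot: [0.179, 1.567, -0.174]
force: [-0.3, 1.1, -3.8]
opening: 0.142
```

Run:
```python
from h import *
st()
```

```text
t 25.5 p [ 0.4262 -0.3986  0.0736] yaw 77.14 tilt 0.28 J [-0.863  0.334 -0.304  0.937  0.    -0.638] F [-0.3  1.1 -3.8] T [ 0.07  0.1  -0.04] op 0.142
```

drive_tool --angular '[[0,0,0],[0,0,0],[0,0,0],[0,0,0],[0,0,0]]' --delta_pos '[[4,0,0],[7,0,0],[9,0,0],[10,0,0],[10,0,0]]' --fingers '[-1,-1,-1,-1,-1]'

```text
time: 26.0
eef_pos: [0.4287, -0.4002, 0.0679]
tool_rot: [0.174, 1.562, -0.176]
force: [-0.5, -0.5, -3.8]
opening: 0.15
```

Run:
```python
from h import *
st()
im=vision.snapshot("side"); cv2.imwrite("pics/side17.png",im[:,:,::-1]); crop("pics/side17.png","pics/s17c.png",225,330,365,479,5)
```

```text
t 26.0 p [ 0.4287 -0.4002  0.0679] yaw 77.24 tilt 0.11 J [-0.861  0.341 -0.309  0.919  0.    -0.639] F [-0.5 -0.5 -3.8] T [ 0.03 -0.08 -0.05] op 0.15
```

View pics/s17c.png

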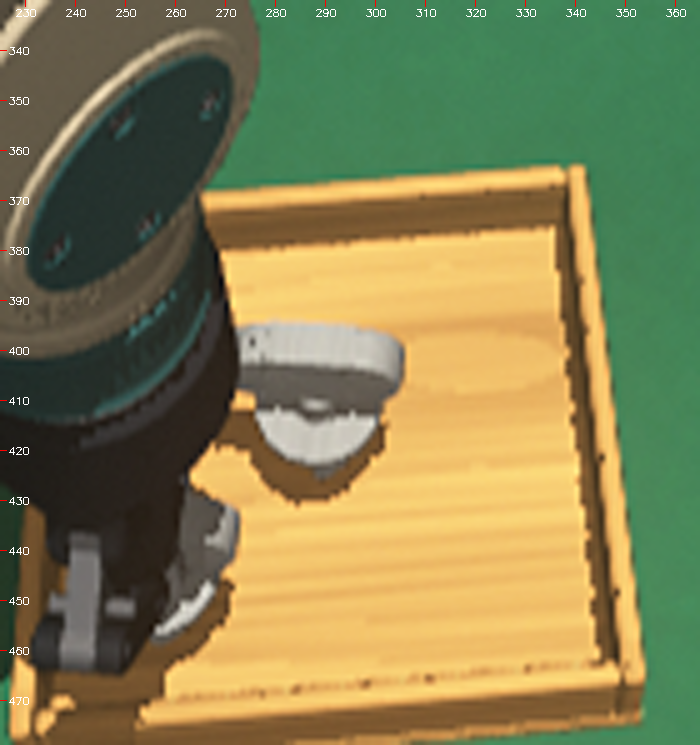

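drive_tool --angular '[[0,0,0],[0,0,0],[0,0,0],[0,0,0],[0,0,0]]' --delta_pos '[[2,0,0],[4,0,0],[5,0,0],[5,0,0],[5,0,0]]' --fingers '[-1,-1,-1,-0.2,-0.2]'

```text
time: 26.55
eef_pos: [0.4285, -0.4002, 0.0624]
tool_rot: [0.174, 1.563, -0.176]
force: [0.4, -1.9, 0.5]
opening: 0.401
```

drive_tool --angular '[[0,0,0],[0,0,0],[0,0,0],[0,0,0],[0,0,0]]' --delta_pos '[[0,0,0],[-15,0,0],[-45,0,0],[-80,0,0],[-90,0,0]]' --fingers '[-0.2,-0.2,-0.2,0.5,1]'

```text
time: 27.05
eef_pos: [0.43, -0.4019, 0.1561]
tool_rot: [0.171, 1.558, -0.179]
force: [0.6, -1.1, 0.2]
opening: 0.725
```

Run:
```python
from h import *
st()
im=vision.snapshot("side"); cv2.imwrite("pics/side18.png",im[:,:,::-1]); crop("pics/side18.png","pics/s18c.png",225,330,365,479,5)
go(.481,-.356,.16,77.2)
```

```text
t 27.05 p [ 0.43   -0.4019  0.1561] yaw 77.23 tilt 0.42 J [-0.861  0.257 -0.216  1.091 -0.    -0.639] F [ 0.6 -1.1  0.2] T [-0.09  0.01  0.03] op 0.725
delta mm [-3.7 56.1 39.5] ang deg [0.03 0.36 0.27]
```

View pics/s18c.png

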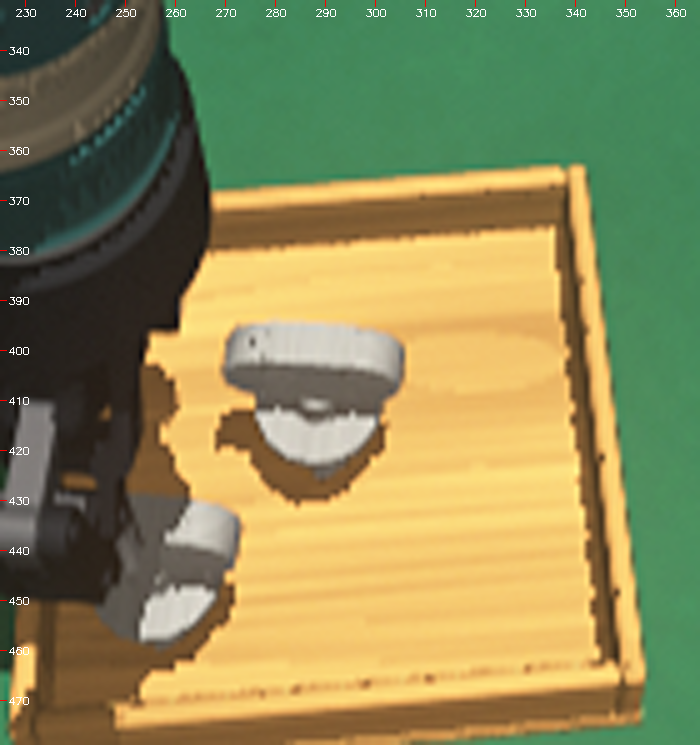

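Run:
```python
from h import *
w=plane("side",[(270.2,402),(305.7,404)],.081);print(w,w.mean(0),np.degrees(np.arctan2(*(w[1]-w[0])[[1,0]])),np.linalg.norm(w[1]-w[0]))
# silhouette end points: top right of wing lit top surface z~.096
w=plane("side",[(273,394.5+3),(303,397+3)],.096);print(w,w.mean(0),np.degrees(np.arctan2(*(w[1]-w[0])[[1,0]])))
```

```text
[[ 0.45632144 -0.34765317  0.081     ]
 [ 0.51385918 -0.36042059  0.081     ]] [ 0.48509031 -0.35403688  0.081     ] -12.511014475371514 0.05893724134956893
[[ 0.46223129 -0.34771728  0.096     ]
 [ 0.51000828 -0.35972283  0.096     ]] [ 0.48611978 -0.35372006  0.096     ] -14.105418563144685
```

drive_tool --angular '[[0,0.3,0.2],[0,0.3,0.2],[0,0.3,0.2],[0,0.3,0.2],[0,0.3,0.2]]' --delta_pos '[[0,29,21],[0,57.5,42],[0,57.5,42],[10,57.5,42],[20,57.5,42]]' --fingers '[1,1,1,1,1]'

```text
time: 27.6
eef_pos: [0.481, -0.3529, 0.1304]
tool_rot: [0.179, 1.57, -0.172]
force: [-0.5, 0.4, 0.3]
opening: 1.0
```

Run:
```python
from h import *
st(); go(.4838,-.355,.063,77)
```

```text
t 27.6 p [ 0.481  -0.3529  0.1304] yaw 77.21 tilt 0.42 J [-0.741  0.301 -0.215  1.062  0.    -0.518] F [-0.5  0.4  0.3] T [-0.03  0.02  0.  ] op 1.0
delta mm [67.4 -1.6  3.7] ang deg [ 0.21 -0.36 -0.21]
```

drive_tool --angular '[[0,-0.3,-0.2],[0,-0.3,-0.2],[0,-0.3,-0.2],[0,-0.3,-0.2],[0,-0.3,-0.2]]' --delta_pos '[[20,-1,2.5],[45,-1,2.5],[67,-1,2.5],[67,-1,2.5],[67,-1,2.5]]' --fingers '[1,0.5,0,-1,-1]'

```text
time: 28.1
eef_pos: [0.4822, -0.3539, 0.0637]
tool_rot: [0.177, 1.566, -0.175]
force: [1.0, 0.4, 0.4]
opening: 0.33
```

drive_tool --angular '[[0,0,0],[0,0,0],[0,0,0],[0,0,0],[0,0,0]]' --delta_pos '[[0,0,0],[0,0,0],[0,0,0],[0,0,0],[0,0,0]]' --fingers '[-1,-1,-1,-1,-1]'

```text
time: 28.6
eef_pos: [0.484, -0.3548, 0.0657]
tool_rot: [0.174, 1.563, -0.176]
force: [-0.9, -0.4, 1.4]
opening: 0.144
```

Run:
```python
from h import *
st()
im=vision.snapshot("side"); cv2.imwrite("pics/side19.png",im[:,:,::-1]); crop("pics/side19.png","pics/s19c.png",225,330,365,479,5)
```

```text
t 28.6 p [ 0.484  -0.3548  0.0657] yaw 77.23 tilt 0.10 J [-0.74   0.365 -0.28   0.925 -0.001 -0.517] F [-0.9 -0.4  1.4] T [-0.28  0.23  0.03] op 0.144
```

View pics/s19c.png

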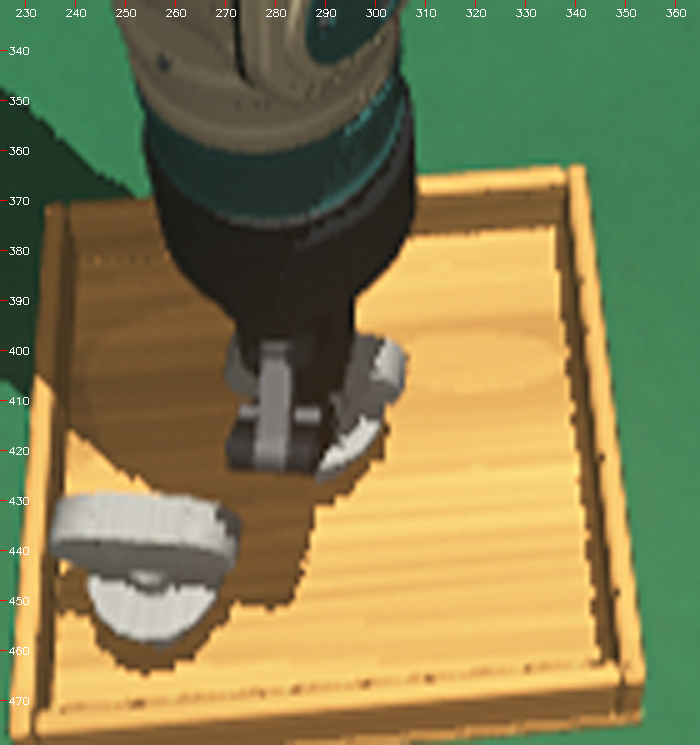

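drive_tool --angular '[[0,0,0],[0,0,0],[0,0,0],[0,0,0],[0,0,0]]' --delta_pos '[[-15,0,0],[-50,0,0],[-90,0,0],[-98,35,0],[-98,80,0]]' --fingers '[-1,-1,-1,-1,-1]'

```text
time: 29.15
eef_pos: [0.5034, -0.2779, 0.1666]
tool_rot: [0.175, 1.557, -0.18]
force: [0.7, -0.1, -4.7]
opening: 0.145
```

Run:
```python
from h import *
st(); go(.4715,-.071,.158,77.2)
```

```text
t 29.15 p [ 0.5034 -0.2779  0.1666] yaw 77.04 tilt 0.40 J [-6.170e-01  2.260e-01 -2.330e-01  1.106e+00  1.000e-03 -3.910e-01] F [ 0.7 -0.1 -4.7] T [ 0.06 -0.06 -0.03] op 0.145
delta mm [  7.7 194.5 -77.5] ang deg [-0.16  0.38  0.12]
```

drive_tool --angular '[[0,0,0],[0,0,0],[0,0,0],[0,0,0],[0,0,0]]' --delta_pos '[[0,44,-17],[3,88,-35],[5,132,-52],[5,176,-70],[5,194.5,-77.5]]' --fingers '[-1,-1,-1,-1,-1]'

```text
time: 29.65
eef_pos: [0.4658, -0.0649, 0.1575]
tool_rot: [0.175, 1.568, -0.17]
force: [-0.4, -1.0, -4.5]
opening: 0.149
```

drive_tool --angular '[[0,0,0],[0,0,0],[0,0,0],[0,0,0],[0,0,0]]' --delta_pos '[[8,0,0],[18,0,0],[28,0,0],[36,0,0],[40,0,0]]' --fingers '[-1,-1,-1,-1,-1]'

```text
time: 30.15
eef_pos: [0.4679, -0.0698, 0.1164]
tool_rot: [0.177, 1.566, -0.176]
force: [-0.3, 0.4, -4.4]
opening: 0.146
```

Run:
```python
from h import *
st()
im=vision.snapshot("side"); cv2.imwrite("pics/side20.png",im[:,:,::-1]); crop("pics/side20.png","pics/s20c.png",235,235,305,300,9)
```

```text
t 30.15 p [ 0.4679 -0.0698  0.1164] yaw 77.15 tilt 0.15 J [-0.285  0.104 -0.496  0.973 -0.    -0.06 ] F [-0.3  0.4 -4.4] T [0.05 0.1  0.01] op 0.146
```

View pics/s20c.png

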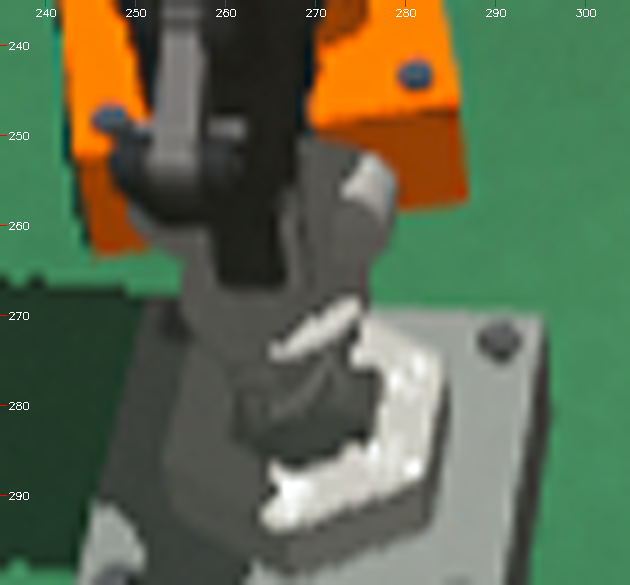

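drive_tool --angular '[[0,0,0],[0,0,0],[0,0,0],[0,0,0],[0,0,0]]' --delta_pos '[[0,0,2],[1,0,3.5],[4,0,3.5],[8,0,3.5],[12,0,3.5]]' --fingers '[-1,-1,-1,-1,-1]'

```text
time: 30.7
eef_pos: [0.4722, -0.07, 0.1057]
tool_rot: [0.175, 1.564, -0.175]
force: [0.4, -0.7, -4.4]
opening: 0.147
```

Run:
```python
from h import *
st()
im=vision.snapshot("side"); cv2.imwrite("pics/side21.png",im[:,:,::-1]); crop("pics/side21.png","pics/s21c.png",235,235,305,300,9)
```

```text
t 30.7 p [ 0.4722 -0.07    0.1057] yaw 77.24 tilt 0.01 J [-0.283  0.122 -0.502  0.946  0.    -0.06 ] F [ 0.4 -0.7 -4.4] T [ 0.07 -0.03 -0.04] op 0.147
```

View pics/s21c.png

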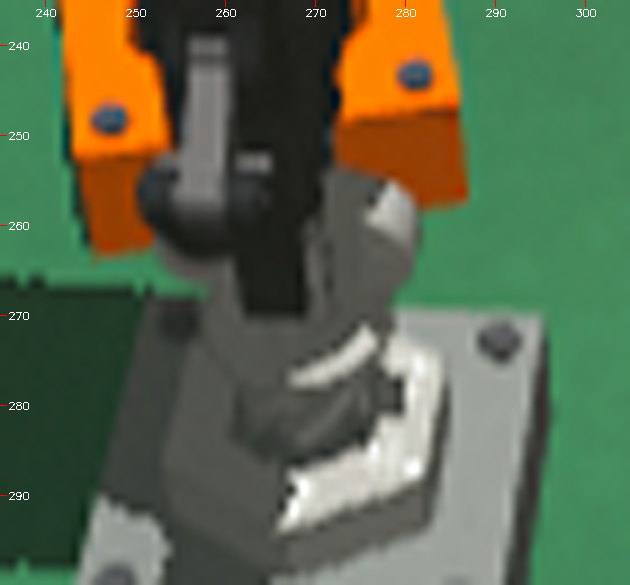

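drive_tool --angular '[[0,0,0],[0,0,0],[0,0,0],[0,0,0],[0,0,0]]' --delta_pos '[[3,-0.5,0],[6,-0.7,0],[8,-0.7,0],[10,-0.7,0],[10,-0.7,0]]' --fingers '[-1,-1,-1,-1,-1]'

```text
time: 31.25
eef_pos: [0.4717, -0.0706, 0.0956]
tool_rot: [0.175, 1.564, -0.175]
force: [-0.8, 0.0, -4.7]
opening: 0.147
```

drive_tool --angular '[[0,0,0],[0,0,0],[0,0,0],[0,0,0],[0,0,0]]' --delta_pos '[[1,0,0],[2,0,0],[3,0,0],[3,0,0],[3,0,0]]' --fingers '[-1,-1,-1,-1,-1]'

```text
time: 31.75
eef_pos: [0.472, -0.0707, 0.0929]
tool_rot: [0.175, 1.564, -0.175]
force: [-0.8, -0.2, -4.9]
opening: 0.147
```

drive_tool --angular '[[0,0,0],[0,0,0],[0,0,0],[0,0,0],[0,0,0]]' --delta_pos '[[1,0,0],[2,0,0],[2,0,0],[2,0,0],[2,0,0]]' --fingers '[-1,-1,-1,-1,-1]'

```text
time: 32.25
eef_pos: [0.4723, -0.0708, 0.092]
tool_rot: [0.175, 1.563, -0.175]
force: [-3.2, 0.8, 5.4]
opening: 0.144
```

drive_tool --angular '[[6,0,0],[12,0,0],[18,0,0],[24,0,0],[30,0,0]]' --delta_pos '[[0,0,0],[0.5,0,0],[1.5,0,0],[2.5,0,0],[3.5,0,0]]' --fingers '[-1,-1,-1,-1,-1]'

```text
time: 32.75
eef_pos: [0.4723, -0.0708, 0.0876]
tool_rot: [0.587, 1.489, -0.587]
force: [-1.2, 0.5, -1.0]
opening: 0.146
```

Run:
```python
from h import *
st()
```

```text
t 32.75 p [ 0.4723 -0.0708  0.0876] yaw 46.98 tilt 0.04 J [-0.284  0.144 -0.522  0.905 -0.     0.466] F [-1.2  0.5 -1. ] T [ 0.    0.2  -0.03] op 0.146
```

drive_tool --angular '[[6,0,0],[12,0,0],[18,0,0],[18,0,0],[18,0,0]]' --delta_pos '[[1,0,0],[2,0,0],[3,0,0],[3,0,0],[3,0,0]]' --fingers '[-1,-1,-1,-1,-1]'

```text
time: 33.25
eef_pos: [0.4722, -0.0714, 0.0844]
tool_rot: [0.823, 1.408, -0.825]
force: [-0.2, -2.7, -3.3]
opening: 0.149
```

Run:
```python
from h import *
st()
```

```text
t 33.25 p [ 0.4722 -0.0714  0.0844] yaw 29.34 tilt 0.09 J [-0.285  0.148 -0.525  0.897 -0.001  0.774] F [-0.2 -2.7 -3.3] T [-0.69  0.08 -0.02] op 0.149
```

drive_tool --angular '[[6,0,0],[12,0,0],[18,0,0],[18,0,0],[18,0,0]]' --delta_pos '[[1,0,0],[2,0,0],[3,0,0],[3,0,0],[3,0,0]]' --fingers '[-1,-1,-1,-1,-1]'

```text
time: 33.75
eef_pos: [0.4732, -0.0701, 0.0836]
tool_rot: [1.064, 1.295, -1.059]
force: [-3.9, 2.8, 11.1]
opening: 0.147
```

Run:
```python
from h import *
st()
im=vision.snapshot("side"); cv2.imwrite("pics/side22.png",im[:,:,::-1]); crop("pics/side22.png","pics/s22c.png",250,260,292,300,15)
```

```text
t 33.75 p [ 0.4732 -0.0701  0.0836] yaw 11.35 tilt 0.17 J [-0.284  0.149 -0.526  0.894  0.002  1.089] F [-3.9  2.8 11.1] T [ 0.42  0.87 -0.09] op 0.147
```

View pics/s22c.png

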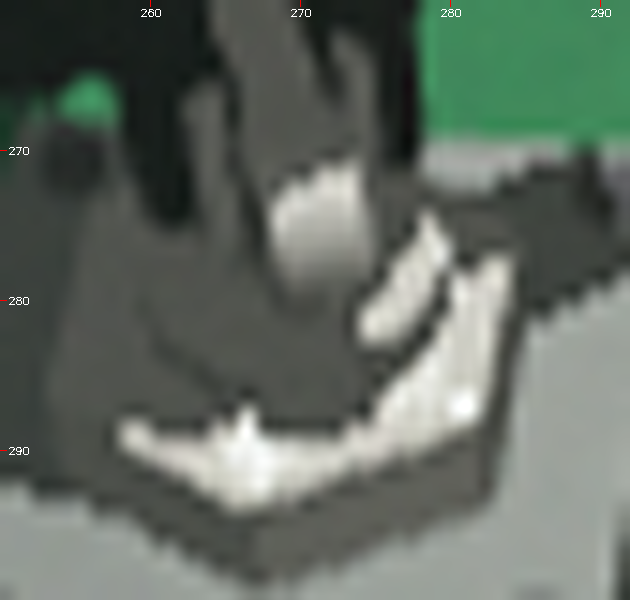

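drive_tool --angular '[[3,0,0],[6,0,0],[9,0,0],[10,0,0],[10,0,0]]' --delta_pos '[[0,0,0],[0,0,0],[0,0,0],[0,0,0],[0,0,0]]' --fingers '[-1,-1,-1,-1,-1]'

```text
time: 34.3
eef_pos: [0.4721, -0.0693, 0.0832]
tool_rot: [1.194, 1.223, -1.189]
force: [-4.8, 3.3, 10.6]
opening: 0.144
```

Run:
```python
from h import *
st()
im=vision.snapshot("side"); cv2.imwrite("pics/side23.png",im[:,:,::-1]); crop("pics/side23.png","pics/s23c.png",250,260,292,300,15)
```

```text
t 34.3 p [ 0.4721 -0.0693  0.0832] yaw 1.40 tilt 0.19 J [-0.283  0.149 -0.527  0.896  0.003  1.263] F [-4.8  3.3 10.6] T [0.74 1.03 0.08] op 0.144
```

View pics/s23c.png

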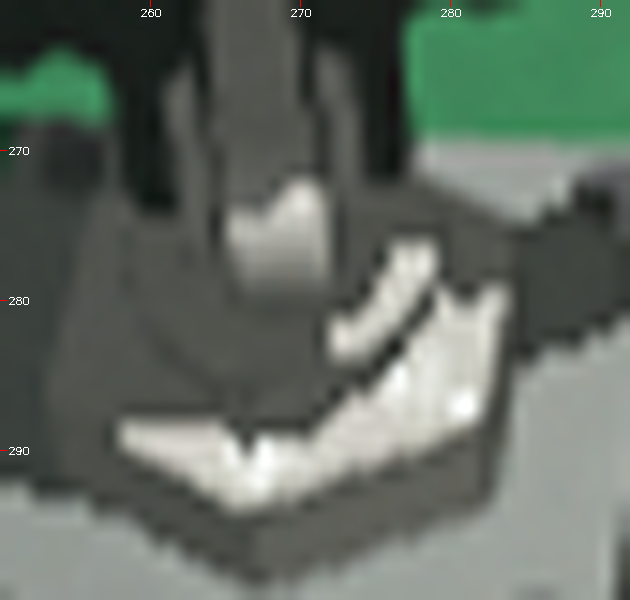

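drive_tool --angular '[[3,0,0],[6,0,0],[9,0,0],[10,0,0],[10,0,0]]' --delta_pos '[[0,0,0],[0,0,0],[0,0,0],[0,0,0],[0,0,0]]' --fingers '[-1,-1,-1,-1,-1]'

```text
time: 34.85
eef_pos: [0.4709, -0.0703, 0.0807]
tool_rot: [1.319, 1.136, -1.321]
force: [-2.2, -0.9, -5.9]
opening: 0.146
```

Run:
```python
from h import *
st()
```

```text
t 34.85 p [ 0.4709 -0.0703  0.0807] yaw -8.69 tilt 0.13 J [-0.284  0.152 -0.53   0.892  0.     1.438] F [-2.2 -0.9 -5.9] T [-0.15  0.42 -0.04] op 0.146
```

drive_tool --angular '[[-6,0,0],[-12,0,0],[-18,0,0],[-24,0,0],[-30,0,0]]' --delta_pos '[[-0.6,0,0],[-1.3,0,0],[-2.1,0,0],[-3,0,0],[-4,0,0]]' --fingers '[-1,-1,-1,-1,-1]'

```text
time: 35.35
eef_pos: [0.4718, -0.0703, 0.0822]
tool_rot: [0.93, 1.364, -0.928]
force: [4.2, -3.8, -18.2]
opening: 0.144
```

Run:
```python
from h import *
st()
```

```text
t 35.35 p [ 0.4718 -0.0703  0.0822] yaw 21.47 tilt 0.07 J [-0.284  0.15  -0.528  0.893  0.001  0.912] F [  4.2  -3.8 -18.2] T [-0.78 -1.22  0.01] op 0.144
```

drive_tool --angular '[[-5,0,0],[-10,0,0],[-15,0,0],[-18,0,0],[-18,0,0]]' --delta_pos '[[0,0,0],[0,0,0],[0,0,0],[-0.5,0,0],[-0.5,0,0]]' --fingers '[-1,-1,-1,-1,-1]'

```text
time: 35.85
eef_pos: [0.4716, -0.0707, 0.0859]
tool_rot: [0.691, 1.459, -0.691]
force: [-2.7, -0.7, -2.9]
opening: 0.143
```

Run:
```python
from h import *
st()
```

```text
t 35.85 p [ 0.4716 -0.0707  0.0859] yaw 39.29 tilt 0.05 J [-0.284  0.146 -0.524  0.902 -0.     0.601] F [-2.7 -0.7 -2.9] T [-0.24  0.45 -0.07] op 0.143
```

drive_tool --angular '[[-8,0,0],[-16,0,0],[-24,0,0],[-32,0,0],[-38,0,0]]' --delta_pos '[[-1.4,0,0],[-3,0,0],[-4.8,0,0],[-6.6,0,0],[-8.2,0,0]]' --fingers '[-1,-1,-1,-1,-1]'

```text
time: 36.35
eef_pos: [0.4724, -0.0708, 0.0942]
tool_rot: [0.171, 1.563, -0.171]
force: [-1.0, -0.9, -4.9]
opening: 0.147
```

Run:
```python
from h import *
st()
```

```text
t 36.35 p [ 0.4724 -0.0708  0.0942] yaw 77.49 tilt 0.05 J [-0.284  0.136 -0.515  0.919  0.    -0.066] F [-1.  -0.9 -4.9] T [-0.22  0.17  0.03] op 0.147
```

drive_tool --angular '[[0,0,0],[0,0,0],[0,0,0],[0,0,0],[0,0,0]]' --delta_pos '[[-2,0,0],[-7,0,0],[-20,0,0],[-45,0,0],[-74,0,0]]' --fingers '[-1,-1,-1,-1,-1]'

```text
time: 36.85
eef_pos: [0.4715, -0.0703, 0.169]
tool_rot: [0.177, 1.565, -0.175]
force: [0.3, -0.4, -4.4]
opening: 0.146
```

Run:
```python
from h import *
st(); go(.457,.342,.168,77.2)
im=vision.snapshot("side"); cv2.imwrite("pics/side24.png",im[:,:,::-1])
```

```text
t 36.85 p [ 0.4715 -0.0703  0.169 ] yaw 77.16 tilt 0.08 J [-2.84e-01  5.80e-02 -4.24e-01  1.09e+00  1.00e-03 -6.00e-02] F [ 0.3 -0.4 -4.4] T [ 0.01 -0.03 -0.03] op 0.146
delta mm [   1.4  398.8 -105.7] ang deg [-0.04 -0.07 -0.04]
```

View pics/side24.png

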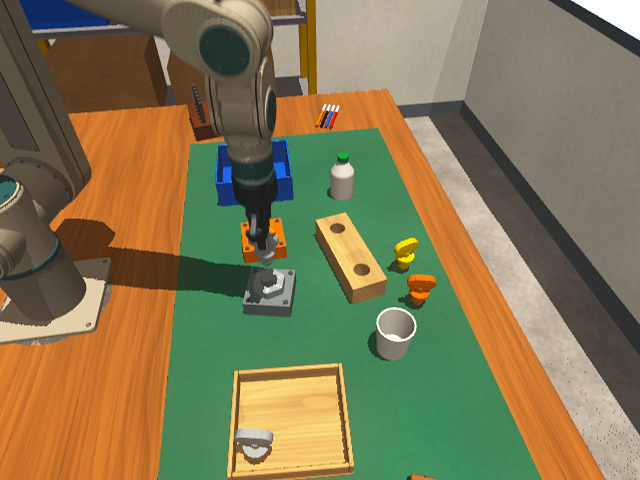

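Screw 2 stands in the tray at (255,445); the rack is empty and the held screw is clear of the nut. Next stop is the crate.

drive_tool --angular '[[0,0,0],[0,0,0],[0,0,0],[0,0,0],[0,0,0]]' --delta_pos '[[-1,44,-12],[-1,89,-24],[-1,134,-36],[-1,179,-47],[-1,224,-59]]' --fingers '[-1,-1,-1,-1,-1]'

```text
time: 37.4
eef_pos: [0.4643, 0.1629, 0.1699]
tool_rot: [0.177, 1.562, -0.175]
force: [1.0, -0.1, -4.1]
opening: 0.144
```

drive_tool --angular '[[0,0,0],[0,0,0],[0,0,0],[0,0,0],[0,0,0]]' --delta_pos '[[0,44,-12],[0,89,-24],[0,134,-36],[0,175,-47],[0,175,-47]]' --fingers '[-1,-1,-1,-1,-1]'

```text
time: 37.9
eef_pos: [0.4573, 0.3476, 0.1699]
tool_rot: [0.175, 1.562, -0.167]
force: [0.3, -0.7, -3.7]
opening: 0.146
```

Run:
```python
from h import *
st(); go(.457,.342,.066,77.2)
im=vision.snapshot("side"); cv2.imwrite("pics/side25.png",im[:,:,::-1]); crop("pics/side25.png","pics/s25c.png",195,60,315,215,5)
```

```text
t 37.9 p [0.4573 0.3476 0.1699] yaw 77.51 tilt 0.32 J [ 0.536  0.224 -0.228  1.114  0.003  0.754] F [ 0.3 -0.7 -3.7] T [-0.1  -0.05  0.02] op 0.146
delta mm [103.9  -6.1   0.8] ang deg [ 0.31  0.08 -0.31]
```

View pics/s25c.png

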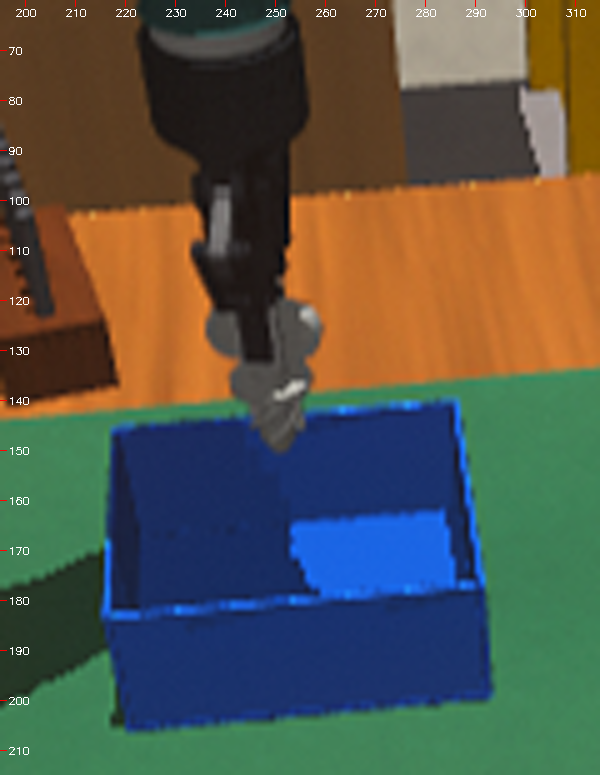

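drive_tool --angular '[[0.3,0,-0.3],[0.3,0,-0.3],[0.3,0,-0.3],[0.3,0,-0.3],[0.3,0,-0.3]]' --delta_pos '[[25,-5,0],[55,-5,0],[80,-5,0],[96,-5,0],[101,-5,0]]' --fingers '[-1,-1,-1,-1,-1]'

```text
time: 38.45
eef_pos: [0.4541, 0.3349, 0.066]
tool_rot: [0.174, 1.567, -0.187]
force: [-0.9, -0.4, -4.5]
opening: 0.146
```

drive_tool --angular '[[0,0,0],[0,0,0],[0,0,0],[0,0,0],[0,0,0]]' --delta_pos '[[1,0,0],[3,0,0],[3,0,0],[3,0,0],[3,0,0]]' --fingers '[-1,-1,0,0.3,0.3]'

```text
time: 38.95
eef_pos: [0.457, 0.3378, 0.0668]
tool_rot: [0.176, 1.561, -0.182]
force: [0.2, 0.4, -1.3]
opening: 0.646
```

drive_tool --angular '[[0,0,0],[0,0,0],[0,0,0],[0,0,0],[0,0,0]]' --delta_pos '[[0,0,0],[-15,0,0],[-55,0,0],[-100,0,0],[-130,0,0]]' --fingers '[0.3,0.3,0.3,0.3,0.3]'

```text
time: 39.45
eef_pos: [0.457, 0.3384, 0.1987]
tool_rot: [0.177, 1.561, -0.181]
force: [0.5, 0.0, 0.3]
opening: 0.649
```

Run:
```python
from h import *
st()
im=vision.snapshot("side"); cv2.imwrite("pics/side26.png",im[:,:,::-1])
im=vision.snapshot("top"); cv2.imwrite("pics/top26.png",im[:,:,::-1])
```

```text
t 39.45 p [0.457  0.3384 0.1987] yaw 76.94 tilt 0.22 J [ 0.526  0.196 -0.199  1.175 -0.004  0.754] F [0.5 0.  0.3] T [ 0.04 -0.04  0.01] op 0.649
```

View pics/side26.png

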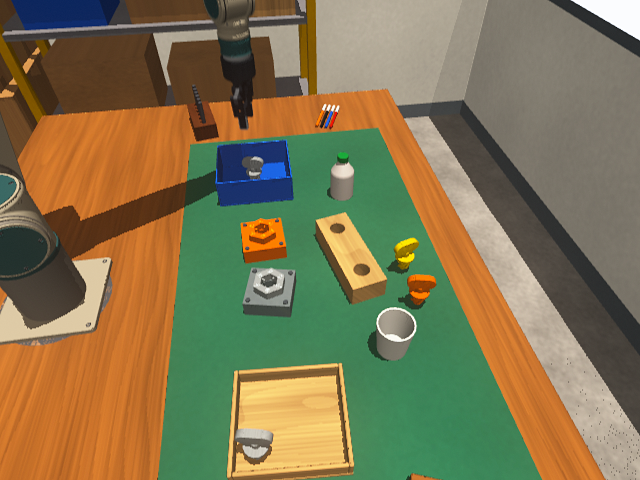

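View pics/top26.png

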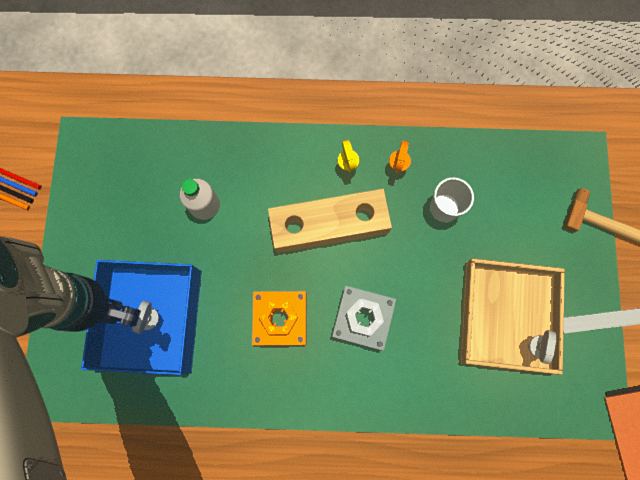

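Run:
```python
from h import *
crop("pics/top26.png","pics/f1.png",75,250,205,385,4)
a=cv2.imread("pics/top0.png").astype(int);b=cv2.imread("pics/top26.png").astype(int)
for n,(x0,y0,x1,y1) in dict(glue=(170,165,230,230),pot=(420,170,480,230)).items(): print(n,np.abs(a-b)[y0:y1,x0:x1].mean())
print(plane("side",[(254.5,451)],.05), proj("top",[[.48,-.357,.01],[.457,.342,.01]]))
```

```text
glue 3.9253846153846155
pot 3.662777777777778
[[ 0.42390054 -0.4097676   0.05      ]] [[509.76331729 317.75390658]
 [151.71910175 318.90373873]]
```

View pics/f1.png

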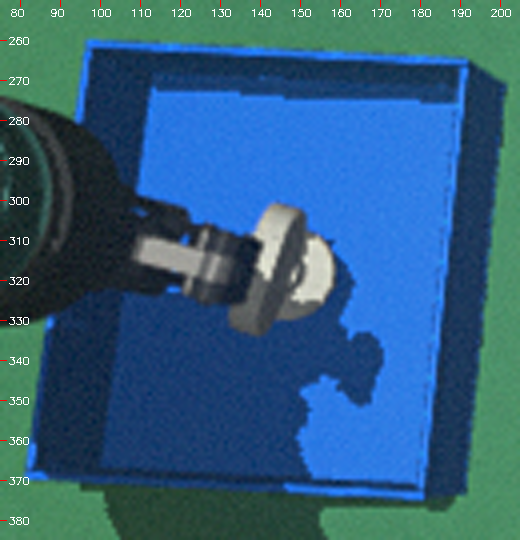

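```bash
python3 -c "
from plant import hand_in
print(hand_in())"
```

```text
the job is handed in; nothing more can be done
None
```

I tried both screws in the gauge nut and handed the job in at about 39.5 s. The screw from the near hole (robot's right) is in the crate as the one that binds. The one from the far hole (robot's left) is in the tray as the free one. That sorting is my best reading of the evidence, and one check disagreed with it.

- **Far-hole screw (tray):** It ran home without load. It met the nut after about 96° with the wing about 14 mm below where the thread caught, and resisted only on further turning. It also backed out without load.
- **Near-hole screw (crate):**
  - **First trial:** The tool was about 3 mm off the bore axis. It snagged with the collar about 7 mm above the nut, but after I re-centred it, it turned on to about home. I took it for free and put it in the tray.
  - **Retest:** The far-hole screw showed no such snag, so I took the near-hole one out of the tray and tried it again, properly centred. It stopped at about 5 to 7 mm under a 15 N push, then slipped past with about 20° more turning. It snagged again on the way out, so I put it in the crate.
- **Failed or disagreeing check:** The near-hole screw's stop was not as hard as described, because it could be pushed through both times. I sorted it by its repeated snag, which the other screw never showed.
- **Last pictures:** One screw stands upright in the crate and the other upright in the tray. The gripper is empty, about 0.2 m above the bench and touching nothing. The bottle and cup show no visible change from the start.

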